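Tip the bin and scoop out the grip-training balls

ROBOT

A 6-joint arm with a two-finger parallel gripper is mounted at the origin on the work surface. World frame = base frame: x ahead of the robot, y to its left, z up, the work surface at z = 0. Lengths are in m, angles in rad, forces in N, time in s.
With the tool pointing down it reaches from about 0.3 to 0.775 m from the base axis. Payload 14.6 kg.
Tool frame: the origin (TCP) lies between the finger pads; the fingertips stand 19 mm ahead of it and the grasp point (between the pads) is the TCP; z points along the fingers, y is the direction in which the jaws open and shut (so a half turn about z gives the same grasp; the last joint's range is limited). The gripper opens to 94 mm and grips with 3 to 60 N. Pads are 16 mm wide; open, the fingers measure 119 mm over their backs; the gripper's body (75 mm by 177 mm) begins 78 mm behind the grasp point.
Start: joints at [1.072, 0.3, 1.521, -0, 1.321, -0.067], TCP at [0.23, 0.5, 0.224] pointing down, gripper open.
Joint ranges: [-3.03, 3.03], [-0.79, 2.21], [0.23, 2.52], [-1.04, 4.18], [0, 3.07], [-2.55, 2.55]. Speed limits (rad/s): [2.22, 2.22, 2.57, 3.14, 3.14, 3.14].

INTERFACE

Orientations are given as a 3x3 rotation matrix whose columns are the frame's x, y, z axes.
In Python, from plant import monitor, read_camera, sign_off gives the robot as it stands. The module is installed in compiled form; this text tells all that it offers.
- The arm moves only by the tool carry_out, never from a script. Its argument "rows" is a list of rows, each an object of numbers: "dx", "dy", "dz": the shift along the tool's x, y, z in mm; "ax", "ay", "az": the turn, a rotation vector about the tool's x, y, z in degrees. In form: [{"dx": .., "dy": .., "dz": .., "ax": .., "ay": .., "az": ..}, ...]. A call has 1 to 5 rows; each row shifts and turns the pose as measured when the row begins, along the tool's axes as they then stand; what a row does not reach is not made up. A row lasts 1/8 s, in which the tool goes at most 62.5 mm and 10.7 degrees, less where a joint would pass 70% of its speed; a pose out of reach is approached as far as the arm can. A call with a gripper value outside its range is refused whole. "grip" is the finger opening in mm, from 0 to 94, set as the call begins (left out, the last holds). The fingers move at their own pace and stop on an object; "newtons" is the grip in N (left out, the last holds). Time passes only in rows, so rows that do not move let the fingers close. It gives the time, the measured TCP pose, the force and the opening at its end, in the units of the state.
- monitor.sense(): the state, without advancing time (a new reading comes with each control period).
- read_camera(name): name is "scene" or "top" or "wrist"; returns a dict with "color" (384x512x3 uint8, blue, green, red), "vfov" (degrees; the focal length in pixels is half the picture's height over the tangent of half this angle, whatever the lens; pixels are square), "cx", "cy" (the principal point, pixels), "world_from_camera" (4x4, takes a point from camera to world coordinates); the wrist camera has in their place "hand_eye" (4x4, takes a point from camera to tool coordinates, whose origin is the TCP and whose axes are the flange's). Camera axes: x right, y down, z forward; pixel columns grow to the right and rows downward; lengths in m; the calibration is good to about 2 mm. A picture is of the moment at which its call begins: read the wrist's pose just before it. There is no depth.
- sign_off(): hands the job in, once; it reports no verdict.
The state is a dict: "t": time; "joint_pos": joint angles; "joint_velocities": joint speeds; "joint_torque": joint torques, N m; "tcp_pos": TCP position; "tool_rot": TCP orientation; "ft_force": force on the tool from outside, world axes, zero at the start; "moment": the same for the moment, N m; "grip_width": finger opening in m.
Only numpy, scipy, OpenCV 4.12 (cv2) and the standard library are available. Lean on these libraries where they do the work, as an engineer would, in place of code of your own. Each camera call takes 0.05 s, during which the arm holds its last target. There are 200 camera calls.

TASK

Get the two wooden grip-training balls out of the tilting bin: press the tab at its nose down until the bin is fully tipped and both balls have rolled into the nose, then scoop both balls out of there together with the metal scoop. Stand the loaded scoop, with both balls in it, level on the bare table top clear of the bin and its stand and let go of it; leave the bin tipped.

Things in the scene. Friction and masses are not known exactly. Their poses are not given: they have to be found in the camera images.
- bin (a joint): tipping angle of the grey plastic bin hung between the cheeks of a steel stand (not the flat open box elsewhere): 0 = floor level, 0.30 rad = fully tipped, nose down on its stop. Stiff friction pivot (1 N m): it stays where it is left, even loaded. Pivot axis: 50 mm above the table, along bin y, through x 100, z -3 in the axes of bin_corner. Stand foot plate 150 x 200, 8 thick, under the pivot.
- bin_corner (a point): inside the bin, middle of the edge where floor meets nose wall. Axes tip with the bin: x along the floor from nose to back, z square to the floor, up. Inside (mm): 200 long, 136 wide, walls 75 high, 3 thick. Nose wall 54 wide at its foot; from its ends walls run back at 45 degrees to the full width at x 41. These three lean outward 10 degrees, the rest are upright. The nose roughly faces the robot's left (+y).
- bin_tab (a point): middle of the top face of the press tab, a grey plate 60 mm wide (y), 34 mm long (x) and 4 mm thick that sticks out of the bin's nose, flush with the top of the nose wall; 128 mm above the table when the bin is level, about 84 mm when tipped. It lies at x -36, z 75 mm in the axes of bin_corner and has the same axes. Pressing it down takes about 8 N.
- scoop: aluminium scoop, about 200 g, standing on the table. Origin on its underside at table level, z up, -x towards the lip (roughly to the robot's left). Black upright post handle 24 (x) x 16 (y) mm, centred at x 5, z up to 126. Pan 94 wide, back wall at x -8, top z 40; its floor climbs 9 degrees from back to lip, so when it stands level balls stay at the back. It stands on a base (x -20 to 20) and a cross rib (x -25 to -35).
- scoop_lip (a point): underside of the lip edge, middle: x -89, z 16 mm in the scoop's axes, same axes as the scoop. Sheet 2 mm thick; lip edge 48 mm wide, corners cut at 45 degrees so that the full 94 mm is reached 23 mm behind it; side walls start 27 mm behind it. For the lip to touch a floor before the rib does, the scoop must be pitched lip-down by over 17 degrees relative to that floor.
- ball1_center (a point): plain wooden ball, 38 mm in diameter, 20 g, lying loose somewhere on the floor of the tilting bin; this point is its centre. Gathered in the tipped nose, the balls touch the floor about 16 mm from the foot of the nose wall, so the lip must be pushed in to within 5 to 8 mm of that foot to get well under them
- ball2_center (a point): the other such wooden ball, of the same size, also loose on the floor of the tilting bin; this point is its centre
Mind the look-alikes: they are no part of the job. There is more than one size of the scoop; the one meant has the size given above.

How it is judged:
By the outcome, as a careful person would: the job done as asked, in the order asked, and still so for the second after the job is handed in, with the robot touching nothing.
It also fails if it takes over 72 s, if anything falls off the work surface, if the arm or the gripper's body presses on something with over 40 N, if the wrist force passes 120 N, or if a joint passes its speed limit or range.

## Working session

There is one attempt and no reset: what is moved stays moved. The work goes in short steps, Python scripts to look and compute and a tool call to move; the robot and the scene stay as the last step left them, time stands still between calls to the robot, and variables do not carry over. Pictures are saved under pics/ and viewed, about 8 in all and at most 12, crops included, and the job is handed in when it is done.

Besides the shell and the picture viewer there is one more tool, called as name([rows], argument=value, ...), one row to a line, values as JSON. carry_out: Moves the arm, as the interface text tells. Its arguments: {"type":"object","properties":{"rows":{"type":"array","items":{"type":"object","properties":{"dx":{"type":"number"},"dy":{"type":"number"},"dz":{"type":"number"},"ax":{"type":"number"},"ay":{"type":"number"},"az":{"type":"number"}}}},"grip":{"type":"number"},"newtons":{"type":"number"}},"required":["rows"]}

```bash
mkdir -p pics; cat > h.py <<'E'
import numpy as np, cv2
from plant import monitor, read_camera
def K(c):
    h=c["color"].shape[0]; f=h/2/np.tan(np.radians(c["vfov"])/2); return f,c["cx"],c["cy"]
def snap(name):
    s=monitor.sense(); c=read_camera(name)
    if name=="wrist":
        T=np.eye(4);T[:3,:3]=np.array(s["tool_rot"]);T[:3,3]=s["tcp_pos"]
        W=T@np.array(c["hand_eye"])
    else: W=np.array(c["world_from_camera"])
    return c,W
def ray(cW,u,v):
    c,W=cW;f,cx,cy=K(c);d=W[:3,:3]@np.array([(u-cx)/f,(v-cy)/f,1]);return W[:3,3],d/np.linalg.norm(d)
def tri(l):
    A=np.zeros((3,3));b=np.zeros(3)
    for o,d in l:
        P=np.eye(3)-np.outer(d,d);A+=P;b+=P@o
    p=np.linalg.solve(A,b);return p,[np.linalg.norm((np.eye(3)-np.outer(d,d))@(p-o)) for o,d in l]
def plane(r,z): o,d=r;return o+d*(z-o[2])/d[2]
def proj(cW,p):
    c,W=cW;f,cx,cy=K(c);q=W[:3,:3].T@(np.array(p)-W[:3,3]);return q[0]/q[2]*f+cx,q[1]/q[2]*f+cy
E
python3 - <<'E'
from h import *
import pickle
d={n:snap(n) for n in("scene","top","wrist")}
pickle.dump(d,open("d0.pkl","wb"))
for n in d: print(n,d[n][0]["vfov"],np.round(d[n][1],3).tolist())
im=np.hstack([d["scene"][0]["color"],d["top"][0]["color"]])
cv2.imwrite("pics/a.png",cv2.resize(d["scene"][0]["color"],(800,600)));cv2.imwrite("pics/b.png",cv2.resize(d["top"][0]["color"],(800,600),interpolation=cv2.INTER_CUBIC))
E
```

```text
scene 50.585442185904625 [[-0.698, 0.485, -0.527, 1.112], [0.716, 0.478, -0.508, 0.51], [0.005, -0.732, -0.681, 0.775], [0.0, 0.0, 0.0, 1.0]]
top 51.629590893383615 [[0.012, -0.984, 0.179, 0.44], [-1.0, -0.011, 0.003, 0.021], [-0.001, -0.179, -0.984, 0.921], [0.0, 0.0, 0.0, 1.0]]
wrist 62.630475435474494 [[0.419, 0.871, 0.258, 0.154], [0.908, -0.401, -0.119, 0.536], [-0.0, 0.284, -0.959, 0.385], [0.0, 0.0, 0.0, 1.0]]
```

View pics/a.png

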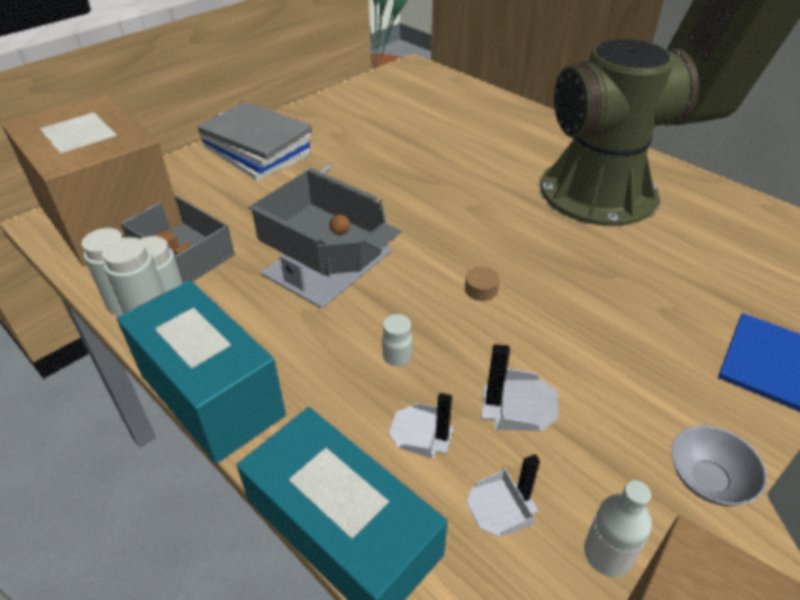

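View pics/b.png

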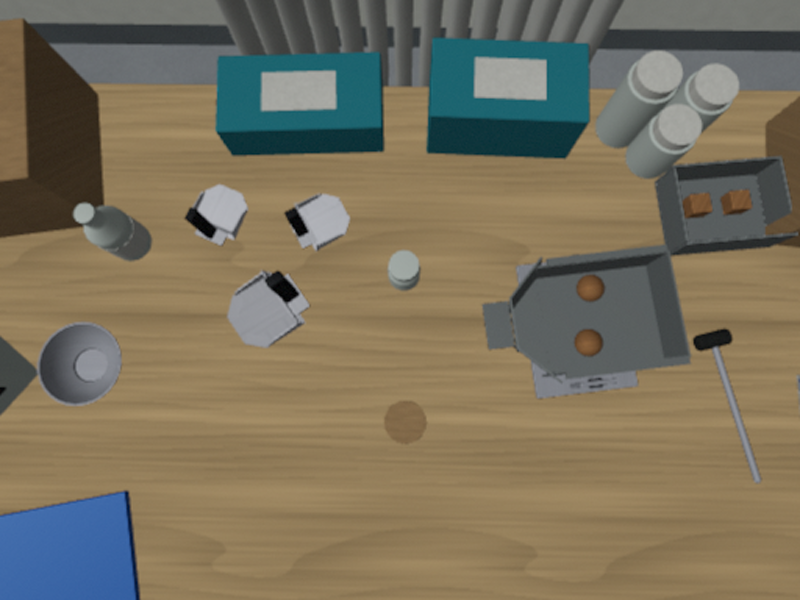

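Three scoops: scene (520,395)/top (265,310), scene (420,430)/top (320,220), and scene (503,500)/top (218,212). The first is the largest and its lip points left, so it fits. The bin with the tab is at top (600,320), and its two balls are at (590,288) and (588,342). I'll make one enlarged crop to confirm and to pick points.

```bash
python3 - <<'E'
from h import *
import pickle
d=pickle.load(open("d0.pkl","rb"))
def crop(n,u,v,w,h):
    im=d[n][0]["color"][v:v+h,u:u+w]; return cv2.resize(im,(400,300),interpolation=cv2.INTER_CUBIC)
# native crops 100x75 (x4), bins 160x120 (x2.5)
A=crop("top",130,155,80,60);B=crop("scene",290,212,80,60)
C=crop("top",300,150,160,120);D=crop("scene",150,100,120,90)
cv2.imwrite("pics/c.png",np.vstack([np.hstack([A,B]),np.hstack([C,D])]))
E
```

```text
(no output)
```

View pics/c.png

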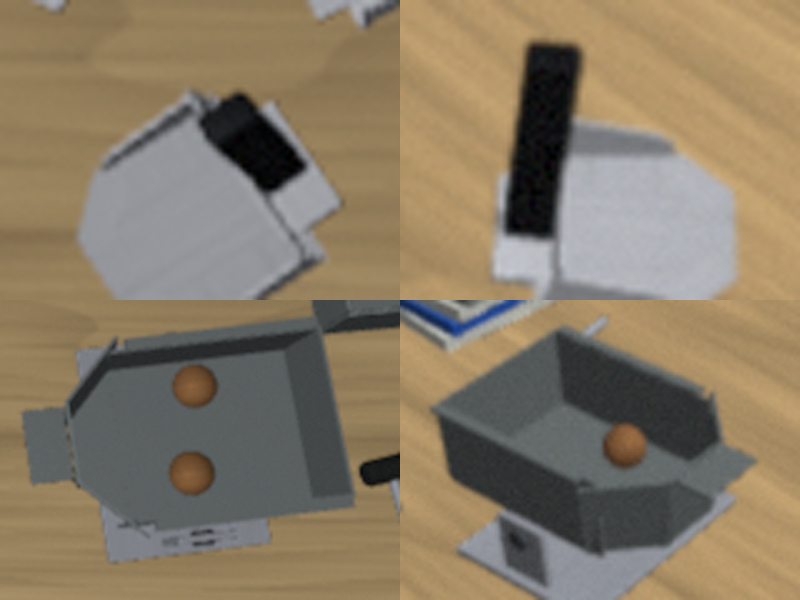

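```bash
cat > m.py <<'E'
from h import *
import pickle
from scipy.optimize import least_squares
d=pickle.load(open("d0.pkl","rb"))
def A(u,v):return "top",130+u/5,155+v/5
def B(u,v):return "scene",290+(u-400)/5,212+v/5
def C(u,v):return "top",300+u/2.5,150+(v-300)/2.5
def D(u,v):return "scene",150+(u-400)/(10/3),100+(v-300)/(10/3)
def Rz(a):return np.array([[np.cos(a),-np.sin(a),0],[np.sin(a),np.cos(a),0],[0,0,1]])
def fit(pts,x0,zoff=0,label=""):
    def res(p):
        r=[]
        for (n,u,v),q in pts:
            w=Rz(p[2])@(np.array(q)/1000)+np.array([p[0],p[1],p[3]])
            a,b=proj(d[n],w); r+=[a-u,b-v]
        return np.array(r)
    s=least_squares(res,x0,loss="soft_l1")
    print(label,np.round(s.x,4),"yaw deg",np.degrees(s.x[2]));print(np.round(res(s.x).reshape(-1,2),1).tolist());return s.x
E
python3 - <<'E'
from m import *
sc=[(A(230,118),(5,0,126)),(B(553,54),(5,0,126)),(A(78,237),(-89,24,17)),(A(97,172),(-66,47,15)),(A(195,92),(-8,47,40)),(A(325,260),(-8,-47,40)),(B(735,197),(-89,-24,17)),(B(676,150),(-66,-47,15)),(B(737,278),(-89,24,17))]
fit(sc,[.45,.25,-.9,0],label="scoop")
# bin frame here: origin on the pivot axis, z of pivot = p3
def b(x,y,z):return (x-100,y,z+3)
bn=[(C(22,412),b(-53,30,75)),(C(32,484),b(-53,-30,75)),(C(318,328),b(203,71,75)),(C(355,505),b(203,-71,75)),(C(285,350),b(200,68,0)),(C(312,497),b(200,-68,0)),(D(432,408),b(203,71,75)),(D(562,328),b(203,-71,75)),(D(755,460),b(-53,-30,75))]
fit(bn,[.4,-.2,-1.57,.05],label="bin")
print(tri([ray(d["top"],*A(230,118)[1:]),ray(d["scene"],*B(553,54)[1:])]))
E
```

```text
scoop [ 0.598   0.1958 -0.9588 -0.0018] yaw deg -54.93723673636568
[[0.0, 0.7], [-1.2, -0.4], [-0.0, 0.5], [-0.3, 0.0], [-1.1, -0.1], [-4.8, 0.1], [-1.6, -0.4], [0.2, 0.7], [-1.9, 0.0]]
bin [ 0.5615 -0.234  -1.4441  0.0478] yaw deg -82.73801678467557
[[-0.6, -0.2], [-0.4, 0.3], [1.5, -0.2], [0.2, -2.4], [-0.5, 0.6], [0.2, 2.2], [0.4, -0.8], [-2.5, 0.9], [0.1, 0.4]]
(array([0.60127229, 0.1931448 , 0.12447216]), [np.float64(0.0016256192684255683), np.float64(0.0016256192684255635)])
```

```bash
cat > go.py <<'E'
from m import *
from scipy.spatial.transform import Rotation as Ro, Slerp
def down(yawy): # tool pointing down with tool y at azimuth yawy (deg)
    a=np.radians(yawy);y=np.array([np.cos(a),np.sin(a),0]);z=np.array([0,0,-1.]);return np.column_stack([np.cross(y,z),y,z])
def rows(path,maxd=45,maxa=8,show=True,p=None,R=None):
    "path: list of (pos,R); prints rows, grouped by 5"
    s=monitor.sense();p=np.array(s["tcp_pos"]) if p is None else p;R=np.array(s["tool_rot"]) if R is None else R;out=[]
    for q,S in path:
        q=np.array(q);S=R if S is None else S
        rv=Ro.from_matrix(R.T@S).as_rotvec();n=max(1,int(np.ceil(max(np.linalg.norm(q-p)*1000/maxd,np.degrees(np.linalg.norm(rv))/maxa)-1e-6)))
        for i in range(n):
            r=R@Ro.from_rotvec(rv*i/n).as_matrix();d=r.T@(q-p)/n*1000
            out.append(dict(zip(("dx","dy","dz","ax","ay","az"),np.r_[np.round(d,1),np.round(np.degrees(rv/n),1)].tolist())))
        p,R=q,S
    for i in range(0,len(out),5): print(str(out[i:i+5]).replace("'",'"').replace(" ",""))
def st():
    s=monitor.sense();print("t",round(s["t"],2),"p",np.round(s["tcp_pos"],4),"F",np.round(s["ft_force"],1),"w",round(s["grip_width"],4));print("R",np.round(s["tool_rot"],3).tolist(),"j",np.round(s["joint_pos"],3).tolist())
E
python3 - <<'E'
from go import *
st()
P=(.545,-.099);E=(.543,-.084)
for y in (-172.7,7.3):
  print(y);rows([((*P,.21),down(y)),((*P,.155),None)])
E
```

```text
t 0.15 p [0.2301 0.4994 0.2241] F [-0.2 -0.6 -0.3] w 0.0938
R [[-0.908, 0.418, -0.0], [0.418, 0.908, -0.001], [0.0, -0.001, -1.0]] j [1.072, 0.3, 1.521, -0.0, 1.321, -0.067]
-172.7
[{"dx":-33.5,"dy":-25.7,"dz":0.9,"ax":-0.0,"ay":-0.0,"az":-7.6},{"dx":-29.8,"dy":-30.0,"dz":0.9,"ax":-0.0,"ay":-0.0,"az":-7.6},{"dx":-25.6,"dy":-33.6,"dz":0.9,"ax":-0.0,"ay":-0.0,"az":-7.6},{"dx":-20.9,"dy":-36.7,"dz":0.9,"ax":-0.0,"ay":-0.0,"az":-7.6},{"dx":-15.8,"dy":-39.2,"dz":0.9,"ax":-0.0,"ay":-0.0,"az":-7.6}]
[{"dx":-10.5,"dy":-40.9,"dz":0.9,"ax":-0.0,"ay":-0.0,"az":-7.6},{"dx":-5.0,"dy":-42.0,"dz":0.9,"ax":-0.0,"ay":-0.0,"az":-7.6},{"dx":0.7,"dy":-42.3,"dz":0.9,"ax":-0.0,"ay":-0.0,"az":-7.6},{"dx":6.3,"dy":-41.8,"dz":0.9,"ax":-0.0,"ay":-0.0,"az":-7.6},{"dx":11.8,"dy":-40.6,"dz":0.9,"ax":-0.0,"ay":-0.0,"az":-7.6}]
[{"dx":17.0,"dy":-38.7,"dz":0.9,"ax":-0.0,"ay":-0.0,"az":-7.6},{"dx":22.0,"dy":-36.1,"dz":0.9,"ax":-0.0,"ay":-0.0,"az":-7.6},{"dx":26.6,"dy":-32.8,"dz":0.9,"ax":-0.0,"ay":-0.0,"az":-7.6},{"dx":30.7,"dy":-29.0,"dz":0.9,"ax":-0.0,"ay":-0.0,"az":-7.6},{"dx":34.3,"dy":-24.7,"dz":0.9,"ax":-0.0,"
[... 587 characters left out ...]
":-11.5,"dz":0.9,"ax":-0.0,"ay":0.0,"az":3.6},{"dx":-41.3,"dy":-8.9,"dz":0.9,"ax":-0.0,"ay":0.0,"az":3.6},{"dx":-41.8,"dy":-6.3,"dz":0.9,"ax":-0.0,"ay":0.0,"az":3.6},{"dx":-42.1,"dy":-3.6,"dz":0.9,"ax":-0.0,"ay":0.0,"az":3.6}]
[{"dx":-42.2,"dy":-0.9,"dz":0.9,"ax":-0.0,"ay":0.0,"az":3.6},{"dx":-42.2,"dy":1.7,"dz":0.9,"ax":-0.0,"ay":0.0,"az":3.6},{"dx":-42.0,"dy":4.4,"dz":0.9,"ax":-0.0,"ay":0.0,"az":3.6},{"dx":-41.7,"dy":7.0,"dz":0.9,"ax":-0.0,"ay":0.0,"az":3.6},{"dx":-41.1,"dy":9.7,"dz":0.9,"ax":-0.0,"ay":0.0,"az":3.6}]
[{"dx":-40.4,"dy":12.2,"dz":0.9,"ax":-0.0,"ay":0.0,"az":3.6},{"dx":0.0,"dy":0.0,"dz":27.5,"ax":0.0,"ay":0.0,"az":0.0},{"dx":0.0,"dy":0.0,"dz":27.5,"ax":0.0,"ay":0.0,"az":0.0}]
```

carry_out([
  {"dx": -33.5, "dy": -25.7, "dz": 0.9, "az": 3.6},
  {"dx": -35.1, "dy": -23.6, "dz": 0.9, "az": 3.6},
  {"dx": -36.5, "dy": -21.3, "dz": 0.9, "az": 3.6},
  {"dx": -37.8, "dy": -18.9, "dz": 0.9, "az": 3.6},
  {"dx": -38.9, "dy": -16.5, "dz": 0.9, "az": 3.6},
], grip=0)

```text
$.rows[0]: bad value
```

carry_out([
  {"dx": -40, "dy": -14, "dz": 1, "az": 3.6},
  {"dx": -41, "dy": -11.5, "dz": 1, "az": 3.6},
  {"dx": -41, "dy": -9, "dz": 1, "az": 3.6},
  {"dx": -42, "dy": -6, "dz": 1, "az": 3.6},
  {"dx": -42, "dy": -4, "dz": 1, "az": 3.6},
])

```text
$.rows[0]: bad value
```

carry_out([
  {"dx": -42, "dy": -1, "dz": 1, "az": 3.6},
  {"dx": -42, "dy": 2, "dz": 1, "az": 3.6},
  {"dx": -42, "dy": 4, "dz": 1, "az": 3.6},
  {"dx": -42, "dy": 7, "dz": 1, "az": 3.6},
  {"dx": -41, "dy": 10, "dz": 1, "az": 3.6},
])

```text
$.rows[0]: bad value
```

```bash
python3 - <<'E'
from go import *
st()
P=(.544,-.099)
rows([((*P,.175),down(7.3)),((*P,.155),None)])
E
```

```text
t 0.15 p [0.2301 0.4994 0.2241] F [-0.2 -0.6 -0.3] w 0.0938
R [[-0.908, 0.418, -0.0], [0.418, 0.908, -0.001], [0.0, -0.001, -1.0]] j [1.072, 0.3, 1.521, -0.0, 1.321, -0.067]
[{"dx":-33.5,"dy":-25.8,"dz":3.1,"ax":-0.0,"ay":0.0,"az":3.6},{"dx":-35.0,"dy":-23.6,"dz":3.1,"ax":-0.0,"ay":0.0,"az":3.6},{"dx":-36.4,"dy":-21.3,"dz":3.1,"ax":-0.0,"ay":0.0,"az":3.6},{"dx":-37.7,"dy":-19.0,"dz":3.1,"ax":-0.0,"ay":0.0,"az":3.6},{"dx":-38.8,"dy":-16.6,"dz":3.1,"ax":-0.0,"ay":0.0,"az":3.6}]
[{"dx":-39.8,"dy":-14.1,"dz":3.1,"ax":-0.0,"ay":0.0,"az":3.6},{"dx":-40.6,"dy":-11.5,"dz":3.1,"ax":-0.0,"ay":0.0,"az":3.6},{"dx":-41.3,"dy":-8.9,"dz":3.1,"ax":-0.0,"ay":0.0,"az":3.6},{"dx":-41.8,"dy":-6.3,"dz":3.1,"ax":-0.0,"ay":0.0,"az":3.6},{"dx":-42.1,"dy":-3.7,"dz":3.1,"ax":-0.0,"ay":0.0,"az":3.6}]
[{"dx":-42.2,"dy":-1.0,"dz":3.1,"ax":-0.0,"ay":0.0,"az":3.6},{"dx":-42.2,"dy":1.7,"dz":3.1,"ax":-0.0,"ay":0.0,"az":3.6},{"dx":-42.0,"dy":4.3,"dz":3.1,"ax":-0.0,"ay":0.0,"az":3.6},{"dx":-41.6,"dy":7.0,"dz":3.1,"ax":-0.0,"ay":0.0,"az":3.6},{"dx":-41.1,"dy":9.6,"dz":3.1,"ax":-0.0,"ay":0.0,"az":3.6}]
[{"dx":-40.4,"dy":12.2,"dz":3.1,"ax":-0.0,"ay":0.0,"az":3.6},{"dx":0.0,"dy":0.0,"dz":20.0,"ax":0.0,"ay":0.0,"az":0.0}]
```

All six keys seem to be required.

carry_out([
  {"dx": -34, "dy": -26, "dz": 1, "ax": 0, "ay": 0, "az": 3.6},
  {"dx": -35, "dy": -24, "dz": 1, "ax": 0, "ay": 0, "az": 3.6},
  {"dx": -37, "dy": -21, "dz": 1, "ax": 0, "ay": 0, "az": 3.6},
  {"dx": -38, "dy": -19, "dz": 1, "ax": 0, "ay": 0, "az": 3.6},
  {"dx": -39, "dy": -17, "dz": 1, "ax": 0, "ay": 0, "az": 3.6},
], grip=0)

```text
t: 0.78
tcp_pos: [0.3297, 0.3065, 0.2177]
tool_rot: [[-0.731, 0.683, -0.002], [0.683, 0.731, -0.002], [-0.0, -0.003, -1.0]]
ft_force: [0.0, -0.3, -0.3]
grip_width: 0.0473
```

carry_out([
  {"dx": -40, "dy": -14, "dz": 1, "ax": 0, "ay": 0, "az": 3.6},
  {"dx": -41, "dy": -11, "dz": 1, "ax": 0, "ay": 0, "az": 3.6},
  {"dx": -41, "dy": -9, "dz": 1, "ax": 0, "ay": 0, "az": 3.6},
  {"dx": -42, "dy": -6, "dz": 1, "ax": 0, "ay": 0, "az": 3.6},
  {"dx": -42, "dy": -4, "dz": 1, "ax": 0, "ay": 0, "az": 3.6},
])

```text
t: 1.4
tcp_pos: [0.4292, 0.1122, 0.2126]
tool_rot: [[-0.475, 0.88, -0.002], [0.88, 0.475, -0.002], [-0.001, -0.003, -1.0]]
ft_force: [0.7, -0.8, 1.1]
grip_width: 0.0008
```

carry_out([
  {"dx": -42, "dy": -1, "dz": 1, "ax": 0, "ay": 0, "az": 3.6},
  {"dx": -42, "dy": 2, "dz": 1, "ax": 0, "ay": 0, "az": 3.6},
  {"dx": -42, "dy": 4, "dz": 1, "ax": 0, "ay": 0, "az": 3.6},
  {"dx": -42, "dy": 7, "dz": 1, "ax": 0, "ay": 0, "az": 3.6},
  {"dx": -41, "dy": 10, "dz": 1, "ax": 0, "ay": 0, "az": 3.6},
])

```text
t: 2.02
tcp_pos: [0.5267, -0.0831, 0.2072]
tool_rot: [[-0.169, 0.986, -0.003], [0.986, 0.169, -0.002], [-0.002, -0.003, -1.0]]
ft_force: [0.3, 0.8, 0.2]
grip_width: 0.0009
```

```bash
python3 - <<'E'
from go import *
st()
P=(.545,-.098);
rows([((*P,.175),down(7.3)),((*P,.150),None)])
rows([((.543,-.088,.102),None)],maxd=12,p=np.array((*P,.150)),R=down(7.3))
E
```

```text
t 2.02 p [ 0.5267 -0.0831  0.2072] F [0.3 0.8 0.2] w 0.0009
R [[-0.169, 0.986, -0.003], [0.986, 0.169, -0.002], [-0.002, -0.003, -1.0]] j [-0.224, 0.278, 1.59, -0.003, 1.276, -0.393]
[{"dx":-17.8,"dy":15.6,"dz":32.2,"ax":-0.2,"ay":0.1,"az":2.4},{"dx":0.0,"dy":0.0,"dz":25.0,"ax":0.0,"ay":0.0,"az":0.0}]
[{"dx":2.0,"dy":-0.1,"dz":9.6,"ax":0.0,"ay":0.0,"az":0.0},{"dx":2.0,"dy":-0.1,"dz":9.6,"ax":0.0,"ay":0.0,"az":0.0},{"dx":2.0,"dy":-0.1,"dz":9.6,"ax":0.0,"ay":0.0,"az":0.0},{"dx":2.0,"dy":-0.1,"dz":9.6,"ax":0.0,"ay":0.0,"az":0.0},{"dx":2.0,"dy":-0.1,"dz":9.6,"ax":0.0,"ay":0.0,"az":0.0}]
```

carry_out([
  {"dx": -18, "dy": 16, "dz": 32, "ax": 0, "ay": 0, "az": 2.4},
  {"dx": 0, "dy": 0, "dz": 25, "ax": 0, "ay": 0, "az": 0},
  {"dx": 2, "dy": 0, "dz": 10, "ax": 0, "ay": 0, "az": 0},
  {"dx": 3, "dy": 0, "dz": 10, "ax": 0, "ay": 0, "az": 0},
  {"dx": 3, "dy": 0, "dz": 10, "ax": 0, "ay": 0, "az": 0},
])

```text
t: 2.65
tcp_pos: [0.5458, -0.0908, 0.1201]
tool_rot: [[-0.122, 0.993, -0.001], [0.993, 0.122, 0.002], [0.002, -0.001, -1.0]]
ft_force: [-4.8, 4.9, 8.5]
grip_width: 0.0006
```

carry_out([
  {"dx": 3, "dy": 0, "dz": 8, "ax": 0, "ay": 0, "az": 0},
  {"dx": 3, "dy": 0, "dz": 6, "ax": 0, "ay": 0, "az": 0},
])

```text
t: 2.9
tcp_pos: [0.5454, -0.0845, 0.1072]
tool_rot: [[-0.123, 0.992, 0.0], [0.992, 0.123, 0.001], [0.001, 0.0, -1.0]]
ft_force: [0.7, -2.5, 6.5]
grip_width: 0.0004
```

carry_out([
  {"dx": 1, "dy": 0, "dz": 3, "ax": 0, "ay": 0, "az": 0},
  {"dx": 0, "dy": 0, "dz": 2, "ax": 0, "ay": 0, "az": 0},
])

```text
t: 3.15
tcp_pos: [0.5457, -0.0842, 0.106]
tool_rot: [[-0.124, 0.992, 0.003], [0.992, 0.124, -0.002], [-0.002, 0.002, -1.0]]
ft_force: [-13.2, 0.6, 24.5]
grip_width: 0.0004
```

carry_out([
  {"dx": 0, "dy": 0, "dz": 2, "ax": 0, "ay": 0, "az": 0},
])

```text
t: 3.28
tcp_pos: [0.5457, -0.0843, 0.1061]
tool_rot: [[-0.124, 0.992, 0.003], [0.992, 0.124, -0.002], [-0.003, 0.003, -1.0]]
ft_force: [-11.5, 0.7, 22.5]
grip_width: 0.0005
```

```bash
python3 - <<'E'
from go import *
st()
for uv in ((190,141),(205,140)): print(plane(ray(d["top"],*uv),.09))
P=(.601,.192)
rows([((.5457,-.0843,.18),None),((.56,-.0,.215),None),((*P,.215),down(-55))],maxd=50)
E
```

```text
t 3.27 p [ 0.5457 -0.0843  0.1061] F [-11.5   0.7  22.5] w 0.0005
R [[-0.124, 0.992, 0.003], [0.992, 0.124, -0.002], [-0.003, 0.003, -1.0]] j [-0.219, 0.428, 1.639, -0.002, 1.07, -0.342]
[0.69297936 0.17281626 0.09      ]
[0.6956114  0.14028478 0.09      ]
[{"dx":-0.1,"dy":0.1,"dz":-36.9,"ax":0.0,"ay":0.0,"az":0.0},{"dx":-0.1,"dy":0.1,"dz":-36.9,"ax":0.0,"ay":0.0,"az":0.0},{"dx":40.9,"dy":12.4,"dz":-17.6,"ax":0.0,"ay":0.0,"az":0.0},{"dx":40.9,"dy":12.4,"dz":-17.6,"ax":0.0,"ay":0.0,"az":0.0},{"dx":23.2,"dy":8.1,"dz":-0.0,"ax":0.0,"ay":0.0,"az":7.8}]
[{"dx":24.1,"dy":4.9,"dz":-0.0,"ax":0.0,"ay":0.0,"az":7.8},{"dx":24.5,"dy":1.6,"dz":-0.0,"ax":0.0,"ay":0.0,"az":7.8},{"dx":24.5,"dy":-1.8,"dz":-0.0,"ax":0.0,"ay":0.0,"az":7.8},{"dx":24.0,"dy":-5.1,"dz":-0.0,"ax":0.0,"ay":0.0,"az":7.8},{"dx":23.1,"dy":-8.3,"dz":-0.0,"ax":0.0,"ay":0.0,"az":7.8}]
[{"dx":21.8,"dy":-11.3,"dz":-0.0,"ax":0.0,"ay":0.0,"az":7.8},{"dx":20.1,"dy":-14.1,"dz":-0.0,"ax":0.0,"ay":0.0,"az":7.8}]
```

carry_out([
  {"dx": 0, "dy": 0, "dz": -37, "ax": 0, "ay": 0, "az": 0},
  {"dx": 0, "dy": 0, "dz": -37, "ax": 0, "ay": 0, "az": 0},
  {"dx": 41, "dy": 12, "dz": -18, "ax": 0, "ay": 0, "az": 0},
  {"dx": 41, "dy": 12, "dz": -18, "ax": 0, "ay": 0, "az": 0},
  {"dx": 23, "dy": 8, "dz": 0, "ax": 0, "ay": 0, "az": 8},
])

```text
t: 3.9
tcp_pos: [0.5636, 0.0267, 0.2207]
tool_rot: [[0.02, 1.0, 0.003], [1.0, -0.02, -0.002], [-0.002, 0.003, -1.0]]
ft_force: [-0.5, -0.7, -0.2]
grip_width: 0.0003
```

carry_out([
  {"dx": 24, "dy": 5, "dz": 0, "ax": 0, "ay": 0, "az": 8},
  {"dx": 25, "dy": 2, "dz": 0, "ax": 0, "ay": 0, "az": 8},
  {"dx": 25, "dy": -2, "dz": 0, "ax": 0, "ay": 0, "az": 8},
  {"dx": 24, "dy": -5, "dz": 0, "ax": 0, "ay": 0, "az": 8},
  {"dx": 23, "dy": -8, "dz": 0, "ax": 0, "ay": 0, "az": 8},
], grip=60)

```text
t: 4.53
tcp_pos: [0.5927, 0.152, 0.2213]
tool_rot: [[0.674, 0.739, 0.002], [0.739, -0.674, -0.002], [-0.0, 0.003, -1.0]]
ft_force: [0.4, 0.5, -0.5]
grip_width: 0.0472
```

carry_out([
  {"dx": 22, "dy": -11, "dz": 0, "ax": 0, "ay": 0, "az": 8},
  {"dx": 20, "dy": -14, "dz": 0, "ax": 0, "ay": 0, "az": 8},
  {"dx": 0, "dy": 0, "dz": 0, "ax": 0, "ay": 0, "az": 0},
])

```text
t: 4.9
tcp_pos: [0.6055, 0.2024, 0.2209]
tool_rot: [[0.855, 0.518, 0.001], [0.518, -0.855, -0.003], [-0.0, 0.003, -1.0]]
ft_force: [-0.3, -0.2, -1.1]
grip_width: 0.0602
```

```bash
python3 - <<'E'
from go import *
st()
w=snap("wrist");t=snap("top");pickle.dump((w,t),open("d1.pkl","wb"))
print("post top expected",proj(w,(.601,.192,.126)))
a=cv2.resize(w[0]["color"],(400,300),interpolation=cv2.INTER_AREA)
im=t[0]["color"][150:255,300:440]
cv2.imwrite("pics/d.png",np.hstack([cv2.resize(w[0]["color"],(512,384)),cv2.resize(im,(288,216)).repeat(1,0) if 0 else cv2.copyMakeBorder(cv2.resize(im,(288,216),interpolation=cv2.INTER_CUBIC),0,168,0,0,cv2.BORDER_CONSTANT)]))
E
```

```text
t 4.9 p [0.6055 0.2024 0.2209] F [-0.3 -0.2 -1.1] w 0.0602
R [[0.855, 0.518, 0.001], [0.518, -0.855, -0.003], [-0.0, 0.003, -1.0]] j [0.266, 0.503, 1.248, -0.003, 1.39, 1.293]
post top expected (np.float64(267.0494838316472), np.float64(207.2223887223544))
```

View pics/d.png

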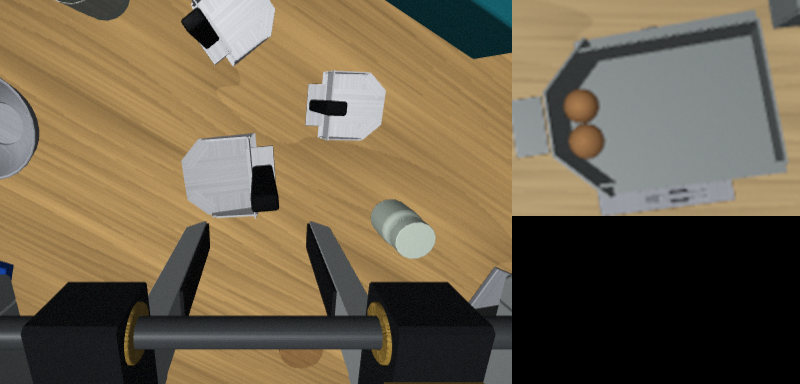

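```bash
python3 - <<'E'
from go import *
w,t=pickle.load(open("d1.pkl","rb"));d["w"]=w
print("wrist post",plane(ray(w,265,202),.126))
W=lambda u,v:("w",u,v)
pts=[(W(265,202),(5,0,126)),(W(183,158),(-89,-24,17)),(W(184,190),(-89,24,17)),(W(207,138),(-66,-47,15)),(W(212,216),(-66,47,15)),(W(254,134),(-8,-47,40))]
fit(pts,[.6,.19,-.96,0])
fit([(W(265,202),(5,0,126)),(A(230,118),(5,0,126)),(B(553,54),(5,0,126))],[.6,.19,-.96,0])
# also flipped y (check labels)
fit([(a,(q[0],-q[1],q[2])) for a,q in pts],[.6,.19,-.96,0])
im=w[0]["color"][125:225,175:290]
cv2.imwrite("pics/e.png",cv2.resize(im,(690,600),interpolation=cv2.INTER_CUBIC))
E
```

```text
wrist post [0.60413623 0.19600459 0.126     ]
 [ 0.5906  0.1931 -1.1277 -0.0426] yaw deg -64.6098719649448
[[-0.7, -1.0], [7.9, 27.1], [8.5, -40.2], [0.3, 64.4], [-0.6, -82.3], [-5.0, 78.9]]
 [ 0.5999  0.199  -0.9504 -0.0035] yaw deg -54.45518585772825
[[0.1, 0.6], [-1.3, -0.1], [-0.6, 1.4]]
 [ 0.6019  0.1977 -0.9656 -0.0014] yaw deg -55.3227052450566
[[2.7, 0.2], [0.9, -0.5], [4.9, 6.2], [-5.5, -1.5], [-2.2, -3.8], [-3.1, 2.1]]
```

View pics/e.png

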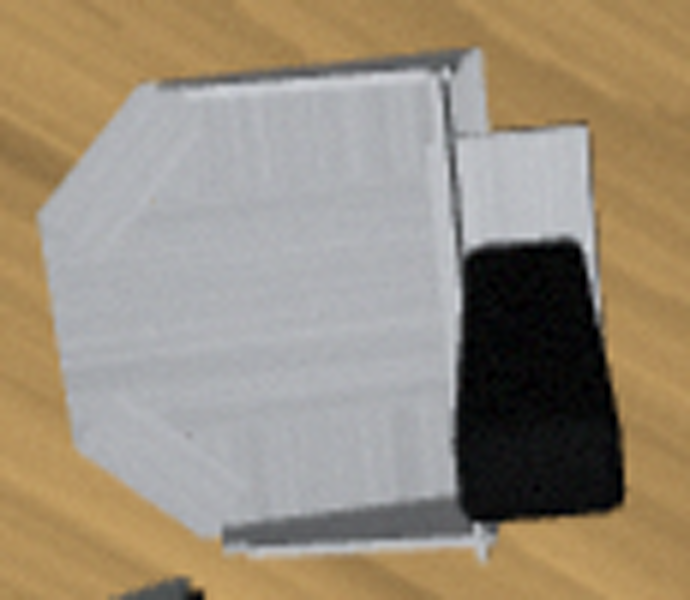

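```bash
python3 - <<'E'
from go import *
w,t=pickle.load(open("d1.pkl","rb"));d["w"]=w
W=lambda u,v:("w",175+u/6,125+v/6)
pts=[(W(541,466),(5,0,126)),(W(38,215),(-89,24,17)),(W(75,440),(-89,-24,17)),(W(150,83),(-66,47,15)),(W(215,535),(-66,-47,15)),(W(482,48),(-8,47,40)),(W(488,552),(-8,-47,40))]
s=fit(pts,[.6,.19,-.96,0])
s=fit(pts+[(A(230,118),(5,0,126)),(B(553,54),(5,0,126))],[.6,.19,-.96,0])
P=s[:3]*0+[s[0],s[1],0]+Rz(s[2])@[.005,0,0];print(P)
y=np.degrees(s[2])
rows([((P[0],P[1],.16),down(y)),((P[0],P[1],.104),None)],maxd=60)
E
```

```text
[ 6.017e-01  1.990e-01 -9.333e-01  9.000e-04] yaw deg -53.47542526651053
[[1.2, -0.3], [0.7, -0.9], [0.9, 0.3], [-1.0, -0.6], [-0.9, -0.1], [-7.0, 3.2], [0.2, 0.4]]
 [ 0.6007  0.1986 -0.9379 -0.0014] yaw deg -53.73760505646226
[[0.9, 0.1], [1.1, -0.8], [1.0, 0.2], [-0.6, -0.2], [-0.9, -0.2], [-6.9, 3.9], [-0.2, 0.5], [-1.3, -0.7], [-0.9, 0.8]]
[0.6036644  0.19456638 0.        ]
[{"dx":-2.4,"dy":2.1,"dz":30.6,"ax":0.1,"ay":0.0,"az":-2.5},{"dx":-2.5,"dy":2.1,"dz":30.6,"ax":0.1,"ay":0.0,"az":-2.5},{"dx":0.0,"dy":0.0,"dz":56.0,"ax":0.0,"ay":0.0,"az":0.0}]
```

carry_out([
  {"dx": -2.5, "dy": 2, "dz": 31, "ax": 0, "ay": 0, "az": -2.5},
  {"dx": -2.5, "dy": 2, "dz": 31, "ax": 0, "ay": 0, "az": -2.5},
  {"dx": 0, "dy": 0, "dz": 28, "ax": 0, "ay": 0, "az": 0},
  {"dx": 0, "dy": 0, "dz": 27, "ax": 0, "ay": 0, "az": 0},
], grip=60, newtons=50)

```text
t: 5.5
tcp_pos: [0.6042, 0.1905, 0.1043]
tool_rot: [[0.8, 0.6, 0.006], [0.6, -0.8, -0.002], [0.004, 0.005, -1.0]]
ft_force: [0.1, 1.1, 0.6]
grip_width: 0.0602
```

carry_out([
  {"dx": 0, "dy": 0, "dz": 0, "ax": 0, "ay": 0, "az": 0},
  {"dx": 0, "dy": 0, "dz": 0, "ax": 0, "ay": 0, "az": 0},
  {"dx": 0, "dy": 0, "dz": 0, "ax": 0, "ay": 0, "az": 0},
  {"dx": 0, "dy": 0, "dz": 0, "ax": 0, "ay": 0, "az": 0},
  {"dx": 0, "dy": 0, "dz": 0, "ax": 0, "ay": 0, "az": 0},
], grip=0, newtons=50)

```text
t: 6.12
tcp_pos: [0.6045, 0.189, 0.1068]
tool_rot: [[0.799, 0.602, 0.008], [0.602, -0.799, -0.002], [0.005, 0.006, -1.0]]
ft_force: [-0.2, 0.1, -2.1]
grip_width: 0.0236
```

```bash
python3 - <<'E'
from go import *
st()
E
```

```text
t 6.12 p [0.6045 0.189  0.1068] F [-0.2  0.1 -2.1] w 0.0236
R [[0.799, 0.602, 0.008], [0.602, -0.799, -0.002], [0.005, 0.006, -1.0]] j [0.247, 0.59, 1.389, -0.004, 1.156, 1.173]
```

```bash
python3 - <<'E'
from go import *
P=(.59,.17,.26)
rows([((.6045,.189,.16),None),(P,down(-82.7)),(P,down(-82.7)@Ro.from_euler("x",-37,degrees=True).as_matrix())],maxd=55,maxa=10)
E
```

```text
[{"dx":0.3,"dy":0.3,"dz":-53.2,"ax":0.0,"ay":0.0,"az":0.0},{"dx":-7.5,"dy":2.3,"dz":-33.4,"ax":0.1,"ay":-0.1,"az":9.9},{"dx":-7.1,"dy":3.6,"dz":-33.3,"ax":0.1,"ay":-0.1,"az":9.9},{"dx":-6.4,"dy":4.7,"dz":-33.3,"ax":0.1,"ay":-0.1,"az":9.9},{"dx":0.0,"dy":0.0,"dz":0.0,"ax":-9.2,"ay":-0.0,"az":-0.0}]
[{"dx":0.0,"dy":0.0,"dz":0.0,"ax":-9.2,"ay":-0.0,"az":-0.0},{"dx":0.0,"dy":0.0,"dz":0.0,"ax":-9.2,"ay":-0.0,"az":-0.0},{"dx":0.0,"dy":0.0,"dz":0.0,"ax":-9.2,"ay":-0.0,"az":-0.0}]
```

carry_out([
  {"dx": 0, "dy": 0, "dz": -50, "ax": 0, "ay": 0, "az": 0},
  {"dx": -7, "dy": 2, "dz": -33, "ax": 0, "ay": 0, "az": 10},
  {"dx": -7, "dy": 4, "dz": -33, "ax": 0, "ay": 0, "az": 10},
  {"dx": -6, "dy": 5, "dz": -33, "ax": 0, "ay": 0, "az": 10},
  {"dx": 0, "dy": 0, "dz": 0, "ax": -9, "ay": 0, "az": 0},
])

```text
t: 6.75
tcp_pos: [0.5896, 0.168, 0.2604]
tool_rot: [[0.995, 0.1, 0.023], [0.103, -0.982, -0.161], [0.007, 0.162, -0.987]]
ft_force: [0.3, -0.2, -3.6]
grip_width: 0.0238
```

carry_out([
  {"dx": 0, "dy": 0, "dz": 0, "ax": -9, "ay": 0, "az": 0},
  {"dx": 0, "dy": 0, "dz": 0, "ax": -9, "ay": 0, "az": 0},
  {"dx": 0, "dy": 0, "dz": 0, "ax": -10, "ay": 0, "az": 0},
  {"dx": 0, "dy": 0, "dz": 0, "ax": 0, "ay": 0, "az": 0},
])

```text
t: 7.25
tcp_pos: [0.5894, 0.1694, 0.2611]
tool_rot: [[0.995, 0.076, 0.071], [0.104, -0.782, -0.614], [0.009, 0.618, -0.786]]
ft_force: [-0.4, 0.4, -2.0]
grip_width: 0.0238
```

```bash
python3 - <<'E'
from go import *
st()
D1={n:snap(n) for n in("scene","top","wrist")};pickle.dump((D1,dict(monitor.sense())),open("d2.pkl","wb"))
f=lambda n,u,v,w,h:cv2.resize(D1[n][0]["color"][v:v+h,u:u+w],(400,300),interpolation=cv2.INTER_CUBIC)
cv2.imwrite("pics/f.png",np.vstack([np.hstack([f("top",290,140,160,120),f("scene",150,100,120,90)]),np.hstack([f("wrist",80,0,352,264),f("scene",200,100,260,195)])]))
E
```

```text
t 7.25 p [0.5894 0.1694 0.2611] F [-0.4  0.4 -2. ] w 0.0238
R [[0.995, 0.076, 0.071], [0.104, -0.782, -0.614], [0.009, 0.618, -0.786]] j [0.46, 0.555, 1.201, -0.622, 1.631, 1.97]
```

View pics/f.png

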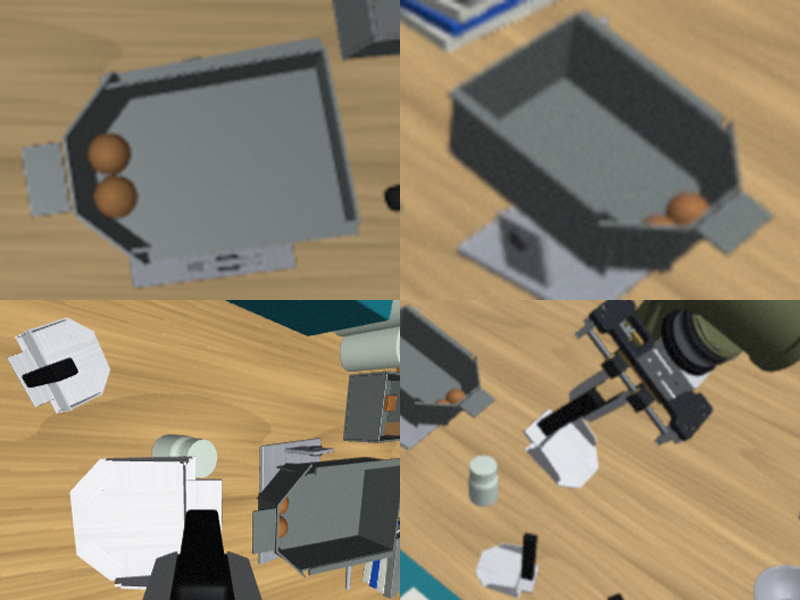

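```bash
cat > fb.py <<'E'
from go import *
D1,S=pickle.load(open("d2.pkl","rb"))
Ry=lambda t:Ro.from_euler("y",t).as_matrix()
T=lambda u,v:("top",290+u/2.5,140+v/2.5)
G=lambda u,v:("scene",150+(u-400)*.3,100+v*.3)
pts=[(T(22,150),(-53,30,75)),(T(33,216),(-53,-30,75)),(T(320,38),(203,71,75)),(T(357,232),(203,-71,75)),(G(452,94),(203,71,75)),(G(583,12),(203,-71,75)),(G(772,214),(-53,-30,75)),(G(735,252),(-53,30,75))]
def bw(p,q): return Rz(p[2])@Ry(-p[3])@((np.array(q)-[100,0,-3])/1000)+[p[0],p[1],p[4]]
E
python3 - <<'E'
from fb import *
def res(p): return np.concatenate([np.array(proj(D1[n],bw(p,q)))-[u,v] for (n,u,v),q in pts])
for fix in (0,1):
    r=(lambda p:res(np.r_[p[:3],.3,.05])) if fix else res
    s=least_squares(r,[.5615,-.234,-1.444,.3,.05][:3 if fix else 5],loss="soft_l1");p=np.r_[s.x,[.3,.05]][:5]
    print(np.round(p,4),np.round(res(p).reshape(-1,2),1).tolist())
    b=[tri([ray(D1["top"],*T(109,154)[1:])])] if 0 else 0
    print("corner",bw(p,(0,0,0)),"tab",bw(p,(-36,0,75)))
    # balls at z in bin frame 19
    for uv in ((109,154),(115,197)):
        o,dd=ray(D1["top"],*T(*uv)[1:]);M=Rz(p[2])@Ry(-p[3]);o2=M.T@(o-[p[0],p[1],p[4]])*1000+[100,0,-3];d2=M.T@dd
        print("ball in bin",o2+d2*(19-o2[2])/d2[2])
# lip corners of the held scoop
H=lambda u,v:(80+u*.88,(v-300)*.88)
R=np.array(S["tool_rot"]);tp=np.array(S["tcp_pos"])
from fb import D1
def sc(q,h,y0,pit): # scoop->world (tool x=ys, tool y=xs, tool z=-zs)
    M=np.array([[0,1,0],[1,0,0],[0,0,-1.]]);v=np.array(q)-[5,y0,h];v=Ry(np.radians(pit))@v
    return tp+R@(M@v)/1000
L=[(H(71,492),(-89,24,17)),(H(77,550),(-89,-24,17)),(H(105,459),(-66,47,15)),(H(118,585),(-66,-47,15)),(H(203,513),(5,0,126))]
S2=lambda u,v:(200+(u-400)*.65,100+(v-300)*.65)
L2=[(S2(598,464),(-89,-24,17)),(S2(580,488),(-89,24,17))]
def r2(x):
    return np.r_[np.concatenate([np.array(proj(D1["wrist"],sc(q,*x)))-a for a,q in L]),np.concatenate([np.array(proj(D1["scene"],sc(q,*x)))-a for a,q in L2])*1]
s=least_squares(r2,[105,-2.7,0],loss="soft_l1");print(s.x,np.round(r2(s.x).reshape(-1,2),1).tolist())
E
```

```text
[ 0.5615 -0.2308 -1.4322  0.2923  0.0497] [[-2.1, -0.2], [-2.4, 1.3], [1.2, 3.4], [1.1, -3.2], [0.3, -1.0], [-2.7, 0.8], [1.0, 0.1], [-1.6, 0.6]]
corner [ 0.54817616 -0.13509253  0.02371405] tab [ 0.54042892 -0.07954852  0.08516195]
ball in bin [18.51652884 20.15706049 19.        ]
ball in bin [ 17.63919371 -18.33136606  19.        ]
[ 0.5619 -0.2313 -1.4299  0.3     0.05  ] [[-2.1, -0.1], [-2.3, 1.3], [1.1, 3.1], [1.2, -3.5], [0.3, -1.2], [-2.8, 0.6], [0.9, 0.3], [-1.6, 0.9]]
corner [ 0.54831049 -0.13579198  0.02331399] tab [ 0.54036614 -0.07979659  0.0843255 ]
ball in bin [18.1058916  20.14509418 19.        ]
ball in bin [ 17.13852671 -18.35754352  19.        ]
[114.34568553  -0.1604579    1.59396404] [[0.8, -0.9], [1.1, 1.6], [-2.9, 0.1], [-6.2, -6.7], [2.1, 69.3], [-2.3, 3.9], [-2.5, 0.9]]
```

```bash
python3 - <<'E'
from fb import *
H=lambda u,v:(80+u*.88,(v-300)*.88)
R=np.array(S["tool_rot"]);tp=np.array(S["tcp_pos"]);M=np.array([[0,1,0],[1,0,0],[0,0,-1.]])
c=D1["wrist"][0]["color"]
cv2.imwrite("pics/g.png",np.hstack([cv2.resize(c[130:264,130:290],(400,335),interpolation=cv2.INTER_CUBIC),cv2.resize(D1["scene"][0]["color"][160:227,265:345],(400,335),interpolation=cv2.INTER_CUBIC)]))
E
```

```text
(no output)
```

View pics/g.png

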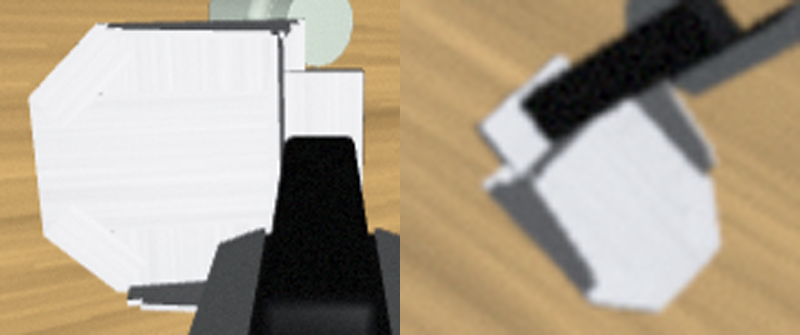

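```bash
python3 - <<'E'
from fb import *
R=np.array(S["tool_rot"]);tp=np.array(S["tcp_pos"]);M=np.array([[0,1,0],[1,0,0],[0,0,-1.]])
H=lambda u,v:("wrist",130+u/2.5,130+v/2.5);Q=lambda u,v:("scene",265+(u-400)/5,160+v/5)
L=[(H(29,97),(-89,24,17)),(H(43,237),(-89,-24,17)),(H(97,25),(-66,47,14)),(H(128,290),(-66,-47,14)),(Q(720,243),(-89,-24,17)),(Q(660,310),(-89,24,17)),(Q(712,175),(-66,-47,14)),(Q(590,295),(-66,47,14))]
def sc(q,x):
    v=np.array(q)-[5+x[3],x[1],x[0]];v=Ro.from_euler("yz",[x[2],x[4]],degrees=True).as_matrix()@v
    return tp+R@(M@v)/1000
for nm,free in (("h,y,pitch,dx,yaw",5),("h,y,pitch",3),("h,y",2)):
    f=lambda x:np.r_[x,np.zeros(5-free)]
    r=lambda x:np.concatenate([np.array(proj(D1[a[0]],sc(q,f(x))))-a[1:] for a,q in L])
    s=least_squares(r,[105,-2.7,0,0,0][:free],loss="soft_l1")
    w=sc((-89,0,16),f(s.x));print(nm,np.round(s.x,1),np.round(r(s.x).reshape(-1,2),1).tolist(),"lip in tool",np.round(R.T@(w-tp)*1000,1))
E
```

```text
h,y,pitch,dx,yaw [105.3  -3.    3.1  -4.9   0.7] [[-0.2, 0.3], [0.8, 0.1], [-0.1, -0.8], [-2.6, 1.1], [-0.7, -0.2], [-0.5, -0.8], [-1.2, 0.0], [-0.3, 0.6]] lip in tool [  1.9 -93.8  84.4]
h,y,pitch [ 1.009e+02 -1.900e+00  1.000e-01] [[-0.1, 0.2], [0.2, -0.1], [0.3, -0.4], [-3.6, 1.8], [-0.7, 0.1], [-0.6, -0.7], [-0.7, 0.1], [-0.2, 0.3]] lip in tool [  1.9 -94.1  84.8]
h,y [100.6  -2. ] [[-0.1, 0.1], [0.2, -0.1], [0.3, -0.5], [-3.6, 1.8], [-0.6, 0.0], [-0.6, -0.7], [-0.7, 0.1], [-0.2, 0.2]] lip in tool [  2.  -94.   84.6]
```

```bash
cat > sc.py <<'E'
from fb import *
p=np.array([.562,-.2325,-1.4345,.3,.05]); LIP=np.array([1.9,-94,85.])
def pose(xb,zb,rel,yb=0,lip=None):
    "tool pose with the lip at bin (xb,yb,zb), pitched lip-down by rel deg to the tipped floor"
    Rm=down(np.degrees(p[2]))@Ro.from_euler("x",-(np.degrees(p[3])+rel),degrees=True).as_matrix()
    return bw(p,(xb,yb,zb))-Rm@(LIP if lip is None else lip)/1000,Rm
def now(lip=None):
    s=monitor.sense();R=np.array(s["tool_rot"]);w=np.array(s["tcp_pos"])+R@(LIP if lip is None else lip)/1000
    q=(Rz(p[2])@Ry(-p[3])).T@(w-[p[0],p[1],p[4]])*1000+[100,0,-3]
    Rr=(Rz(p[2])@Ry(-p[3])).T@R@np.array([[0,1,0],[1,0,0],[0,0,-1.]])
    print("lip in bin",np.round(q,1),"rel euler zyx(deg; y<0?)",np.round(Ro.from_matrix(Rr).as_euler("ZYX",degrees=True),1))
E
python3 - <<'E'
from sc import *
now()
a=pose(62,110,22);print(a[0])
s=monitor.sense();q=np.array(s["tcp_pos"])
rows([(q+[0,-.02,.035],None),a,pose(62,50,22),pose(62,5,22)],maxd=52)
E
```

```text
lip in bin [-269.5   86.5  204.1] rel euler zyx(deg; y<0?) [ -2.2 -20.8   0.1]
[ 0.5532492  -0.18267731  0.27200053]
[{"dx":-1.6,"dy":37.2,"dz":-15.4,"ax":0.0,"ay":0.0,"az":0.0},{"dx":-10.1,"dy":34.3,"dz":31.4,"ax":-0.2,"ay":0.1,"az":-0.3},{"dx":-10.3,"dy":34.2,"dz":31.5,"ax":-0.2,"ay":0.1,"az":-0.3},{"dx":-10.5,"dy":34.1,"dz":31.6,"ax":-0.2,"ay":0.1,"az":-0.3},{"dx":-10.7,"dy":33.9,"dz":31.7,"ax":-0.2,"ay":0.1,"az":-0.3}]
[{"dx":-11.0,"dy":33.7,"dz":31.8,"ax":-0.2,"ay":0.1,"az":-0.3},{"dx":-11.2,"dy":33.6,"dz":31.8,"ax":-0.2,"ay":0.1,"az":-0.3},{"dx":-11.4,"dy":33.4,"dz":31.9,"ax":-0.2,"ay":0.1,"az":-0.3},{"dx":0.0,"dy":-11.2,"dz":27.8,"ax":0.0,"ay":0.0,"az":0.0},{"dx":0.0,"dy":-11.2,"dz":27.8,"ax":0.0,"ay":0.0,"az":0.0}]
[{"dx":-0.0,"dy":-16.9,"dz":41.7,"ax":0.0,"ay":0.0,"az":0.0}]
```

carry_out([
  {"dx": -2, "dy": 37, "dz": -15, "ax": 0, "ay": 0, "az": 0},
  {"dx": -10, "dy": 34, "dz": 31, "ax": 0, "ay": 0, "az": 0},
  {"dx": -10, "dy": 34, "dz": 31, "ax": 0, "ay": 0, "az": 0},
  {"dx": -11, "dy": 34, "dz": 32, "ax": -1, "ay": 0, "az": -2},
  {"dx": -11, "dy": 34, "dz": 32, "ax": 0, "ay": 0, "az": 0},
])

```text
t: 8.02
tcp_pos: [0.5674, -0.0483, 0.2857]
tool_rot: [[0.992, 0.099, 0.078], [0.126, -0.78, -0.613], [0.0, 0.618, -0.786]]
ft_force: [0.3, 1.1, -0.9]
grip_width: 0.0236
```

carry_out([
  {"dx": -11, "dy": 34, "dz": 31, "ax": 0, "ay": 0, "az": 0},
  {"dx": -11, "dy": 34, "dz": 31, "ax": 0, "ay": 0, "az": 0},
  {"dx": 0, "dy": 0, "dz": 0, "ax": 0, "ay": 0, "az": 0},
])

```text
t: 8.4
tcp_pos: [0.5545, -0.1503, 0.2816]
tool_rot: [[0.993, 0.088, 0.079], [0.118, -0.785, -0.609], [0.008, 0.614, -0.789]]
ft_force: [0.4, -0.3, -1.7]
grip_width: 0.0237
```

```bash
python3 - <<'E'
from sc import *
st();now()
rows([pose(62,60,22),pose(62,8,22)],maxd=52)
E
```

```text
t 8.4 p [ 0.5545 -0.1503  0.2816] F [ 0.4 -0.3 -1.7] w 0.0237
R [[0.993, 0.088, 0.079], [0.118, -0.785, -0.609], [0.008, 0.614, -0.789]] j [-0.063, 0.263, 1.559, -0.686, 1.257, 1.591]
lip in bin [ 31.7   7.1 129.9] rel euler zyx(deg; y<0?) [ -1.2 -20.7   0.1]
[{"dx":-2.6,"dy":0.9,"dz":37.0,"ax":-0.7,"ay":0.1,"az":-0.6},{"dx":-2.7,"dy":0.4,"dz":37.0,"ax":-0.7,"ay":0.1,"az":-0.6},{"dx":-0.0,"dy":-19.5,"dz":48.2,"ax":0.0,"ay":0.0,"az":0.0}]
```

carry_out([
  {"dx": -3, "dy": 1, "dz": 37, "ax": -1, "ay": 0, "az": -0.6},
  {"dx": -3, "dy": 1, "dz": 37, "ax": -1, "ay": 0, "az": -0.6},
  {"dx": 0, "dy": -10, "dz": 24, "ax": 0, "ay": 0, "az": 0},
  {"dx": 0, "dy": -10, "dz": 24, "ax": 0, "ay": 0, "az": 0},
  {"dx": 0, "dy": 0, "dz": 0, "ax": 0, "ay": 0, "az": 0},
])

```text
t: 9.02
tcp_pos: [0.5571, -0.2154, 0.1768]
tool_rot: [[0.992, 0.094, 0.088], [0.129, -0.765, -0.631], [0.008, 0.637, -0.771]]
ft_force: [0.4, 0.7, -0.7]
grip_width: 0.0239
```

```bash
python3 - <<'E'
from sc import *
st();now()
D2={n:snap(n) for n in("scene","top","wrist")};pickle.dump(D2,open("d3.pkl","wb"))
f=lambda n,u,v,w,h:cv2.resize(D2[n][0]["color"][v:v+h,u:u+w],(400,300),interpolation=cv2.INTER_CUBIC)
cv2.imwrite("pics/h.png",np.vstack([np.hstack([f("top",290,140,160,120),f("scene",150,100,120,90)]),np.hstack([f("wrist",0,0,512,384),f("wrist",60,90,240,180)])]))
rows([pose(55,2,22),pose(7,2,22)],maxd=6)
E
```

```text
t 9.03 p [ 0.5571 -0.2154  0.1768] F [ 0.4  0.7 -0.7] w 0.0239
R [[0.992, 0.094, 0.088], [0.129, -0.765, -0.631], [0.008, 0.637, -0.771]] j [-0.173, 0.385, 1.668, -0.798, 1.011, 1.685]
lip in bin [66.2  0.5  8.9] rel euler zyx(deg; y<0?) [ -0.7 -22.4   0.3]
[{"dx":-0.2,"dy":-4.6,"dz":1.6,"ax":0.2,"ay":-0.1,"az":-0.2},{"dx":-0.2,"dy":-4.6,"dz":1.6,"ax":0.2,"ay":-0.1,"az":-0.2},{"dx":-0.2,"dy":-4.6,"dz":1.6,"ax":0.2,"ay":-0.1,"az":-0.2},{"dx":0.0,"dy":-5.6,"dz":-2.2,"ax":0.0,"ay":0.0,"az":0.0},{"dx":0.0,"dy":-5.6,"dz":-2.2,"ax":0.0,"ay":0.0,"az":0.0}]
[{"dx":0.0,"dy":-5.6,"dz":-2.2,"ax":0.0,"ay":0.0,"az":0.0},{"dx":0.0,"dy":-5.6,"dz":-2.2,"ax":0.0,"ay":0.0,"az":0.0},{"dx":0.0,"dy":-5.6,"dz":-2.2,"ax":0.0,"ay":0.0,"az":0.0},{"dx":0.0,"dy":-5.6,"dz":-2.2,"ax":0.0,"ay":0.0,"az":0.0},{"dx":0.0,"dy":-5.6,"dz":-2.2,"ax":0.0,"ay":0.0,"az":0.0}]
[{"dx":0.0,"dy":-5.6,"dz":-2.2,"ax":0.0,"ay":0.0,"az":0.0}]
```

View pics/h.png

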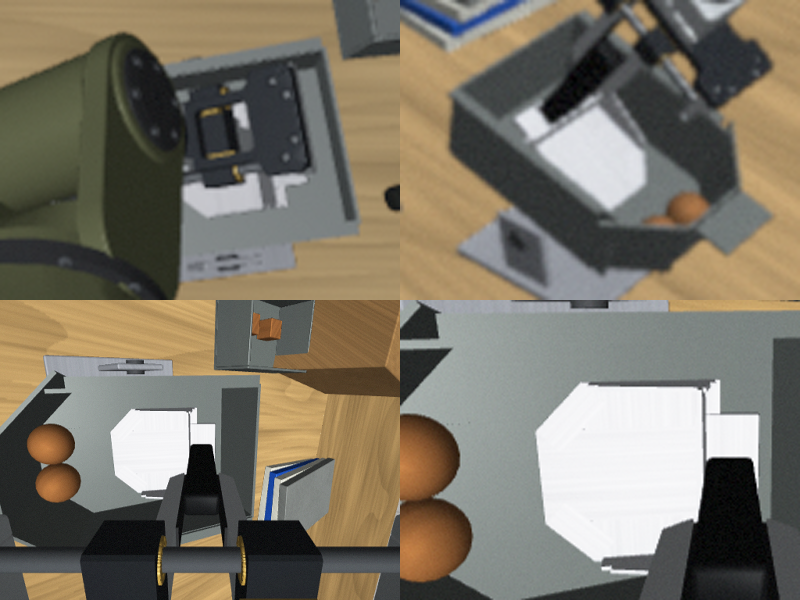

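```bash
python3 - <<'E'
from sc import *
D2=pickle.load(open("d3.pkl","rb"))
M=Rz(p[2])@Ry(-p[3])
for uv in ((51,144),(58,182)):
    o,dd=ray(D2["wrist"],uv[0]*1.28,uv[1]*1.28);o2=M.T@(o-[p[0],p[1],p[4]])*1000+[100,0,-3];d2=M.T@dd
    print("ball in bin",np.round(o2+d2*(19-o2[2])/d2[2],1))
# lip corners (crop 240x180 at 60,90 -> x1.667) on plane z=9..11
for uv in ((537,130),(548,223)):
    o,dd=ray(D2["wrist"],60+(uv[0]-400)*.6,90+uv[1]*.6);o2=M.T@(o-[p[0],p[1],p[4]])*1000+[100,0,-3];d2=M.T@dd
    print("lip in bin",np.round(o2+d2*(10-o2[2])/d2[2],1))
E
```

```text
ball in bin [14.3 21.2 19. ]
ball in bin [ 14.1 -17.1  19. ]
lip in bin [68.  26.3 10. ]
lip in bin [ 68.1 -22.2  10. ]
```

carry_out([
  {"dx": 0, "dy": -2, "dz": 4, "ax": 0, "ay": 0, "az": 0},
])

```text
t: 9.3
tcp_pos: [0.5589, -0.2159, 0.1763]
tool_rot: [[0.991, 0.091, 0.094], [0.13, -0.764, -0.633], [0.014, 0.639, -0.769]]
ft_force: [1.4, 0.9, -1.7]
grip_width: 0.0237
```

carry_out([
  {"dx": 0, "dy": -1, "dz": 3, "ax": 0, "ay": 0, "az": 0},
])

```text
t: 9.43
tcp_pos: [0.5593, -0.2168, 0.1738]
tool_rot: [[0.991, 0.091, 0.095], [0.131, -0.764, -0.632], [0.015, 0.639, -0.769]]
ft_force: [-0.5, -0.4, -1.2]
grip_width: 0.0236
```

```bash
python3 - <<'E'
from sc import *
st();now()
E
```

```text
t 9.43 p [ 0.5593 -0.2168  0.1738] F [-0.5 -0.4 -1.2] w 0.0236
R [[0.991, 0.091, 0.095], [0.131, -0.764, -0.632], [0.015, 0.639, -0.769]] j [-0.175, 0.39, 1.669, -0.805, 1.0, 1.694]
lip in bin [67.2  3.3  5.4] rel euler zyx(deg; y<0?) [ -0.8 -22.6   0.8]
```

carry_out([
  {"dx": -2.5, "dy": -2, "dz": 3.5, "ax": 0, "ay": 0, "az": 0},
  {"dx": 0, "dy": 0, "dz": 0, "ax": 0, "ay": 0, "az": 0},
])

```text
t: 9.68
tcp_pos: [0.559, -0.2177, 0.1734]
tool_rot: [[0.991, 0.088, 0.101], [0.132, -0.762, -0.634], [0.022, 0.642, -0.767]]
ft_force: [0.1, -0.6, -1.5]
grip_width: 0.0237
```

carry_out([
  {"dx": 0, "dy": -1, "dz": 2, "ax": 0, "ay": 0, "az": 0},
  {"dx": 0, "dy": 0, "dz": 0, "ax": 0, "ay": 0, "az": 0},
])

```text
t: 9.93
tcp_pos: [0.5599, -0.2181, 0.1733]
tool_rot: [[0.991, 0.086, 0.104], [0.133, -0.761, -0.635], [0.025, 0.643, -0.765]]
ft_force: [-1.4, 2.1, 1.7]
grip_width: 0.0236
```

```bash
python3 - <<'E'
from sc import *
st();now()
E
```

```text
t 9.93 p [ 0.5599 -0.2181  0.1733] F [-1.4  2.1  1.7] w 0.0236
R [[0.991, 0.086, 0.104], [0.133, -0.761, -0.635], [0.025, 0.643, -0.765]] j [-0.177, 0.389, 1.675, -0.814, 0.987, 1.705]
lip in bin [68.9  4.9  4.4] rel euler zyx(deg; y<0?) [ -1.1 -22.8   1.4]
```

```bash
sed -i 's/LIP=np.array(\[1.9,-94,85.\])/LIP=np.array([1.9,-94,89.])/' sc.py; python3 - <<'E'
from sc import *
now()
rows([pose(58,1,22,1),pose(32,1,22,1)],maxd=13)
E
```

```text
lip in bin [70.5  5.   0.7] rel euler zyx(deg; y<0?) [ -1.1 -22.8   1.4]
[{"dx":-0.9,"dy":-10.0,"dz":-3.8,"ax":0.8,"ay":-1.0,"az":-1.0},{"dx":0.0,"dy":-12.1,"dz":-4.9,"ax":0.0,"ay":0.0,"az":0.0},{"dx":0.0,"dy":-12.1,"dz":-4.9,"ax":0.0,"ay":0.0,"az":0.0}]
```

carry_out([
  {"dx": -1, "dy": -10, "dz": -4, "ax": 1, "ay": -1, "az": -1},
  {"dx": -1, "dy": -12, "dz": -5, "ax": 0, "ay": -0.3, "az": 0},
  {"dx": -0.5, "dy": -6, "dz": -2.5, "ax": 0, "ay": -0.3, "az": 0},
])

```text
t: 10.3
tcp_pos: [0.5527, -0.188, 0.1629]
tool_rot: [[0.992, 0.107, 0.071], [0.128, -0.771, -0.624], [-0.012, 0.628, -0.778]]
ft_force: [0.6, 0.3, -1.2]
grip_width: 0.024
```

```bash
python3 - <<'E'
from sc import *
st();now()
rows([pose(18,1,22,1),pose(7,1,22,1)],maxd=8)
E
```

```text
t 10.3 p [ 0.5527 -0.188   0.1629] F [ 0.6  0.3 -1.2] w 0.024
R [[0.992, 0.107, 0.071], [0.128, -0.771, -0.624], [-0.012, 0.628, -0.778]] j [-0.126, 0.396, 1.684, -0.789, 1.036, 1.722]
lip in bin [35.7 -2.6  0.8] rel euler zyx(deg; y<0?) [  0.1 -21.7  -0.8]
[{"dx":0.7,"dy":-5.6,"dz":-2.4,"ax":-0.1,"ay":0.3,"az":0.0},{"dx":0.7,"dy":-5.6,"dz":-2.4,"ax":-0.1,"ay":0.3,"az":0.0},{"dx":0.7,"dy":-5.6,"dz":-2.4,"ax":-0.1,"ay":0.3,"az":0.0},{"dx":0.0,"dy":-5.1,"dz":-2.1,"ax":0.0,"ay":0.0,"az":0.0},{"dx":0.0,"dy":-5.1,"dz":-2.1,"ax":0.0,"ay":0.0,"az":0.0}]
```

carry_out([
  {"dx": 1.2, "dy": -5.5, "dz": -2, "ax": -0.2, "ay": 0.4, "az": 0},
  {"dx": 1.2, "dy": -5.5, "dz": -2, "ax": 0, "ay": 0.2, "az": 0},
  {"dx": 1, "dy": -5.5, "dz": -2, "ax": 0, "ay": 0.2, "az": 0},
])

```text
t: 10.68
tcp_pos: [0.5543, -0.1699, 0.1573]
tool_rot: [[0.99, 0.107, 0.088], [0.138, -0.767, -0.626], [0.0, 0.632, -0.775]]
ft_force: [-0.5, -1.5, 2.2]
grip_width: 0.0237
```

```bash
python3 - <<'E'
from sc import *
st();now()
rows([pose(7,1,22,1)],maxd=5)
E
```

```text
t 10.68 p [ 0.5543 -0.1699  0.1573] F [-0.5 -1.5  2.2] w 0.0237
R [[0.99, 0.107, 0.088], [0.138, -0.767, -0.626], [0.0, 0.632, -0.775]] j [-0.092, 0.398, 1.698, -0.8, 1.031, 1.764]
lip in bin [17.7  2.8  0.4] rel euler zyx(deg; y<0?) [  0.1 -22.    0.1]
[{"dx":-0.6,"dy":-3.2,"dz":-1.5,"ax":0.0,"ay":-0.0,"az":0.0},{"dx":-0.6,"dy":-3.2,"dz":-1.5,"ax":0.0,"ay":-0.0,"az":0.0},{"dx":-0.6,"dy":-3.2,"dz":-1.5,"ax":0.0,"ay":-0.0,"az":0.0}]
```

carry_out([
  {"dx": -0.6, "dy": -3.2, "dz": -1.3, "ax": 0, "ay": 0, "az": 0},
  {"dx": -0.6, "dy": -3.2, "dz": -1.3, "ax": 0, "ay": 0, "az": 0},
  {"dx": -0.6, "dy": -3.2, "dz": -1.3, "ax": 0, "ay": 0, "az": 0},
])

```text
t: 11.05
tcp_pos: [0.551, -0.1597, 0.154]
tool_rot: [[0.99, 0.106, 0.088], [0.138, -0.768, -0.626], [0.001, 0.632, -0.775]]
ft_force: [0.1, -1.4, 1.0]
grip_width: 0.0233
```

```bash
python3 - <<'E'
from sc import *
st();now()
D2={n:snap(n) for n in("scene","wrist")};pickle.dump(D2,open("d4.pkl","wb"))
f=lambda n,u,v,w,h:cv2.resize(D2[n][0]["color"][v:v+h,u:u+w],(400,300),interpolation=cv2.INTER_CUBIC)
cv2.imwrite("pics/i.png",np.hstack([f("wrist",60,90,240,180),f("scene",190,110,80,60)]))
E
```

```text
t 11.05 p [ 0.551  -0.1597  0.154 ] F [ 0.1 -1.4  1. ] w 0.0233
R [[0.99, 0.106, 0.088], [0.138, -0.768, -0.626], [0.001, 0.632, -0.775]] j [-0.073, 0.396, 1.71, -0.802, 1.035, 1.785]
lip in bin [6.6 1.  0.4] rel euler zyx(deg; y<0?) [  0.1 -22.    0.1]
```

View pics/i.png

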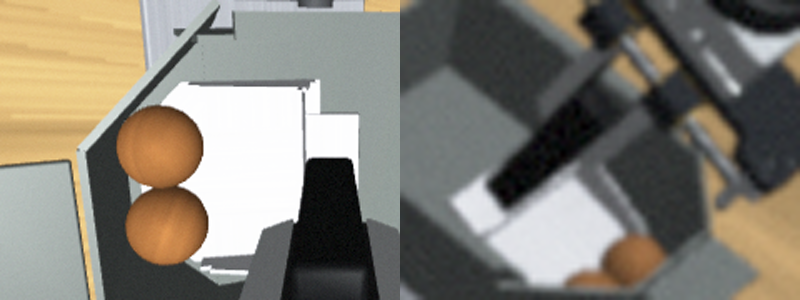

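```bash
cat > lift.py <<'E'
from sc import *
import sys
W=[(3,22),(8,17),(14,12),(20,7),(25,2),(31,-3),(38,-8),(46,-13),(54,-17.5),(62,-20)]
i=int(sys.argv[1]);st();now()
rows([pose(4.5-.176*z,z,f,1) for z,f in W[i:i+5]],maxd=60,maxa=11)
E
python3 lift.py 0
```

```text
t 11.15 p [ 0.551  -0.1595  0.1539] F [-0.2 -0.2 -1.2] w 0.0243
R [[0.99, 0.107, 0.088], [0.138, -0.768, -0.626], [0.001, 0.632, -0.775]] j [-0.073, 0.396, 1.71, -0.801, 1.035, 1.785]
lip in bin [6.4 1.  0.4] rel euler zyx(deg; y<0?) [  0.1 -22.    0.1]
[{"dx":0.1,"dy":-1.3,"dz":-3.3,"ax":0.0,"ay":-0.1,"az":0.1},{"dx":-0.0,"dy":8.5,"dz":3.6,"ax":5.0,"ay":0.0,"az":-0.0},{"dx":0.0,"dy":8.1,"dz":2.5,"ax":5.0,"ay":-0.0,"az":0.0},{"dx":0.0,"dy":7.6,"dz":2.4,"ax":5.0,"ay":-0.0,"az":-0.0},{"dx":-0.0,"dy":7.1,"dz":3.5,"ax":5.0,"ay":-0.0,"az":-0.0}]
```

carry_out([
  {"dx": 0, "dy": -1.3, "dz": -3.3, "ax": 0, "ay": 0, "az": 0},
  {"dx": 0, "dy": 8.5, "dz": 3.6, "ax": 5, "ay": 0, "az": 0},
  {"dx": 0, "dy": 8.1, "dz": 2.5, "ax": 5, "ay": 0, "az": 0},
])

```text
t: 11.52
tcp_pos: [0.5524, -0.1717, 0.1593]
tool_rot: [[0.99, 0.124, 0.066], [0.141, -0.867, -0.478], [-0.002, 0.483, -0.876]]
ft_force: [0.3, -0.1, -2.9]
grip_width: 0.024
```

```bash
python3 lift.py 3
```

```text
t 11.53 p [ 0.5524 -0.1717  0.1593] F [ 0.3 -0.1 -2.9] w 0.024
R [[0.99, 0.124, 0.066], [0.141, -0.867, -0.478], [-0.002, 0.483, -0.876]] j [-0.164, 0.374, 1.66, -0.569, 1.025, 1.547]
lip in bin [-0.6  0.2 13.5] rel euler zyx(deg; y<0?) [  0.3 -11.7  -0. ]
[{"dx":0.3,"dy":9.8,"dz":1.9,"ax":4.7,"ay":-0.0,"az":0.3},{"dx":-0.0,"dy":7.1,"dz":3.5,"ax":5.0,"ay":-0.0,"az":-0.0},{"dx":0.0,"dy":6.6,"dz":2.5,"ax":5.0,"ay":0.0,"az":0.0},{"dx":-0.0,"dy":5.8,"dz":1.6,"ax":5.0,"ay":-0.0,"az":-0.0},{"dx":0.0,"dy":4.9,"dz":0.8,"ax":5.0,"ay":-0.0,"az":0.0}]
```

carry_out([
  {"dx": 0, "dy": 9, "dz": 2, "ax": 5, "ay": 0, "az": 0},
  {"dx": 0, "dy": 7.4, "dz": 3.3, "ax": 5, "ay": 0, "az": 0},
  {"dx": 0, "dy": 6.8, "dz": 2.3, "ax": 5, "ay": 0, "az": 0},
])

```text
t: 11.9
tcp_pos: [0.5558, -0.1956, 0.1622]
tool_rot: [[0.99, 0.138, 0.031], [0.142, -0.963, -0.228], [-0.002, 0.23, -0.973]]
ft_force: [-0.1, -0.2, -2.2]
grip_width: 0.0237
```

```bash
python3 lift.py 6
```

```text
t 11.9 p [ 0.5558 -0.1956  0.1622] F [-0.1 -0.2 -2.2] w 0.0237
R [[0.99, 0.138, 0.031], [0.142, -0.963, -0.228], [-0.002, 0.23, -0.973]] j [-0.312, 0.397, 1.557, -0.235, 1.097, 1.215]
lip in bin [-2.4  0.1 32.8] rel euler zyx(deg; y<0?) [0.4 3.9 0. ]
[{"dx":0.2,"dy":6.0,"dz":1.8,"ax":4.1,"ay":0.0,"az":0.4},{"dx":0.0,"dy":4.9,"dz":0.8,"ax":5.0,"ay":-0.0,"az":0.0},{"dx":0.0,"dy":3.5,"dz":0.2,"ax":4.5,"ay":-0.0,"az":-0.0},{"dx":0.0,"dy":0.0,"dz":-3.0,"ax":2.5,"ay":-0.0,"az":-0.0}]
```

carry_out([
  {"dx": 0, "dy": 6, "dz": 1.5, "ax": 4.5, "ay": 0, "az": 0},
  {"dx": 0, "dy": 5, "dz": 0.8, "ax": 5, "ay": 0, "az": 0},
  {"dx": 0, "dy": 3.5, "dz": 0, "ax": 4.5, "ay": 0, "az": 0},
  {"dx": 0, "dy": 0, "dz": -3, "ax": 2.5, "ay": 0, "az": 0},
  {"dx": 0, "dy": 0, "dz": 0, "ax": 0, "ay": 0, "az": 0},
])

```text
t: 12.52
tcp_pos: [0.5573, -0.2115, 0.1647]
tool_rot: [[0.99, 0.141, -0.012], [0.141, -0.988, 0.066], [-0.003, -0.068, -0.998]]
ft_force: [-0.4, 0.2, -1.8]
grip_width: 0.0235
```

```bash
python3 - <<'E'
from sc import *
st();now()
D2={n:snap(n) for n in("scene","wrist")};pickle.dump(D2,open("d5.pkl","wb"))
f=lambda n,u,v,w,h:cv2.resize(D2[n][0]["color"][v:v+h,u:u+w],(400,300),interpolation=cv2.INTER_CUBIC)
cv2.imwrite("pics/j.png",np.hstack([f("wrist",60,60,320,240),f("scene",190,100,100,75)]))
E
```

```text
t 12.53 p [ 0.5573 -0.2115  0.1647] F [-0.4  0.2 -1.8] w 0.0235
R [[0.99, 0.141, -0.012], [0.141, -0.988, 0.066], [-0.003, -0.068, -0.998]] j [-0.447, 0.474, 1.425, 0.057, 1.283, 0.965]
lip in bin [-6.3 -0.7 63.7] rel euler zyx(deg; y<0?) [ 0.3 21.1 -0.1]
```

View pics/j.png

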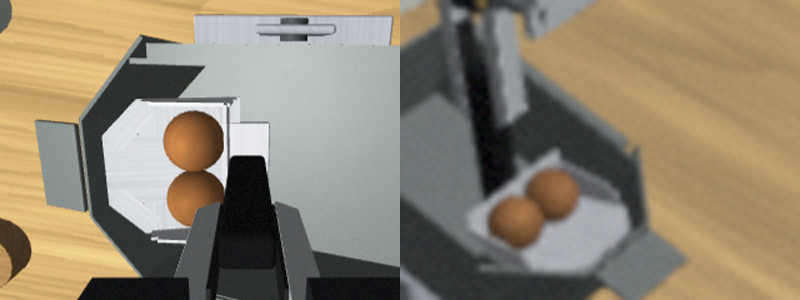

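carry_out([
  {"dx": 0, "dy": 1, "dz": -15, "ax": 0, "ay": 0, "az": 0},
  {"dx": 0, "dy": 2, "dz": -25, "ax": 0.5, "ay": 0, "az": 0},
  {"dx": 0, "dy": 2, "dz": -30, "ax": 0.5, "ay": 0, "az": 0},
  {"dx": 0, "dy": 2, "dz": -30, "ax": 0, "ay": 0, "az": 0},
  {"dx": 0, "dy": 1, "dz": -20, "ax": 0, "ay": 0, "az": 0},
])

```text
t: 13.25
tcp_pos: [0.5599, -0.2264, 0.2905]
tool_rot: [[0.989, 0.144, -0.015], [0.145, -0.986, 0.08], [-0.004, -0.082, -0.997]]
ft_force: [-0.5, -0.6, -2.2]
grip_width: 0.0237
```

```bash
python3 - <<'E'
from go import *
st();R=np.array(monitor.sense()["tool_rot"])
L=down(-82)@Ro.from_euler("x",5,degrees=True).as_matrix()
print(np.round(Ro.from_matrix(R.T@L).as_rotvec(degrees=True),1))
rows([((.53,.19,.27),L)],maxd=27)
E
```

```text
t 13.25 p [ 0.5599 -0.2264  0.2905] F [-0.5 -0.6 -2.2] w 0.0237
R [[0.989, 0.144, -0.015], [0.145, -0.986, 0.08], [-0.004, -0.082, -0.997]] j [-0.472, 0.413, 1.22, 0.065, 1.559, 0.952]
[0.3 0.2 0.3]
[{"dx":1.9,"dy":-25.8,"dz":3.4,"ax":0.0,"ay":0.0,"az":0.0},{"dx":1.9,"dy":-25.8,"dz":3.4,"ax":0.0,"ay":0.0,"az":0.0},{"dx":1.9,"dy":-25.8,"dz":3.4,"ax":0.0,"ay":0.0,"az":0.0},{"dx":1.9,"dy":-25.8,"dz":3.4,"ax":0.0,"ay":0.0,"az":0.0},{"dx":1.9,"dy":-25.8,"dz":3.4,"ax":0.0,"ay":0.0,"az":0.0}]
[{"dx":1.9,"dy":-25.8,"dz":3.4,"ax":0.0,"ay":0.0,"az":0.0},{"dx":1.9,"dy":-25.8,"dz":3.5,"ax":0.0,"ay":0.0,"az":0.0},{"dx":1.9,"dy":-25.8,"dz":3.5,"ax":0.0,"ay":0.0,"az":0.0},{"dx":1.8,"dy":-25.8,"dz":3.5,"ax":0.0,"ay":0.0,"az":0.0},{"dx":1.8,"dy":-25.8,"dz":3.5,"ax":0.0,"ay":0.0,"az":0.0}]
[{"dx":1.8,"dy":-25.8,"dz":3.5,"ax":0.0,"ay":0.0,"az":0.0},{"dx":1.8,"dy":-25.8,"dz":3.5,"ax":0.0,"ay":0.0,"az":0.0},{"dx":1.8,"dy":-25.8,"dz":3.5,"ax":0.0,"ay":0.0,"az":0.0},{"dx":1.8,"dy":-25.8,"dz":3.5,"ax":0.0,"ay":0.0,"az":0.0},{"dx":1.8,"dy":-25.8,"dz":3.5,"ax":0.0,"ay":0.0,"az":0.0}]
[{"dx":1.8,"dy":-25.8,"dz":3.5,"ax":0.0,"ay":0.0,"az":0.0}]
```

carry_out([
  {"dx": 1, "dy": -8, "dz": 1, "ax": 0, "ay": 0, "az": 0},
  {"dx": 1, "dy": -16, "dz": 2, "ax": 0, "ay": 0, "az": 0},
  {"dx": 2, "dy": -24, "dz": 3, "ax": 0, "ay": 0, "az": 0},
  {"dx": 2, "dy": -28, "dz": 4, "ax": 0, "ay": 0, "az": 0},
  {"dx": 2, "dy": -28, "dz": 4, "ax": 0, "ay": 0, "az": 0},
])

```text
t: 13.88
tcp_pos: [0.5513, -0.114, 0.2839]
tool_rot: [[0.989, 0.144, -0.016], [0.145, -0.986, 0.08], [-0.004, -0.081, -0.997]]
ft_force: [0.5, 0.4, -2.5]
grip_width: 0.0233
```

carry_out([
  {"dx": 2, "dy": -28, "dz": 4, "ax": 0, "ay": 0, "az": 0},
  {"dx": 2, "dy": -28, "dz": 4, "ax": 0, "ay": 0, "az": 0},
  {"dx": 2, "dy": -28, "dz": 4, "ax": 0, "ay": 0, "az": 0},
  {"dx": 2, "dy": -28, "dz": 4, "ax": 0, "ay": 0, "az": 0},
  {"dx": 2, "dy": -28, "dz": 4, "ax": 0, "ay": 0, "az": 0},
])

```text
t: 14.5
tcp_pos: [0.5357, 0.04, 0.2718]
tool_rot: [[0.989, 0.149, -0.022], [0.15, -0.985, 0.081], [-0.009, -0.083, -0.996]]
ft_force: [-0.5, 0.5, -2.9]
grip_width: 0.0235
```

carry_out([
  {"dx": 2, "dy": -28, "dz": 4, "ax": 0, "ay": 0, "az": 0},
  {"dx": 2, "dy": -28, "dz": 4, "ax": 0, "ay": 0, "az": 0},
  {"dx": 2, "dy": -28, "dz": 4, "ax": 0, "ay": 0, "az": 0},
  {"dx": 2, "dy": -26, "dz": 4, "ax": 0, "ay": 0, "az": 0},
  {"dx": 2, "dy": -20, "dz": 3, "ax": 0, "ay": 0, "az": 0},
])

```text
t: 15.12
tcp_pos: [0.5184, 0.1829, 0.26]
tool_rot: [[0.988, 0.154, -0.028], [0.156, -0.984, 0.081], [-0.015, -0.084, -0.996]]
ft_force: [-0.1, 0.1, -2.1]
grip_width: 0.0238
```

carry_out([
  {"dx": 1, "dy": -14, "dz": 2, "ax": 0, "ay": 0, "az": 0},
  {"dx": 1, "dy": -8, "dz": 1, "ax": 0, "ay": 0, "az": 0},
  {"dx": 0, "dy": -4, "dz": 0, "ax": 0, "ay": 0, "az": 0},
  {"dx": 0, "dy": 0, "dz": 0, "ax": 0, "ay": 0, "az": 0},
])

```text
t: 15.62
tcp_pos: [0.5138, 0.2125, 0.2581]
tool_rot: [[0.987, 0.157, -0.03], [0.159, -0.984, 0.08], [-0.017, -0.084, -0.996]]
ft_force: [0.5, 0.4, -2.9]
grip_width: 0.0239
```

```bash
python3 - <<'E'
from go import *
st();s=monitor.sense();q=np.array(s["tcp_pos"])
rows([((q[0],q[1],.16),None),((q[0],q[1],.122),down(-82))],maxd=28)
E
```

```text
t 15.62 p [0.5138 0.2125 0.2581] F [ 0.5  0.4 -2.9] w 0.0239
R [[0.987, 0.157, -0.03], [0.159, -0.984, 0.08], [-0.017, -0.084, -0.996]] j [0.288, 0.29, 1.458, 0.086, 1.401, 1.685]
[{"dx":0.4,"dy":2.1,"dz":24.4,"ax":0.0,"ay":0.0,"az":0.0},{"dx":0.4,"dy":2.1,"dz":24.4,"ax":0.0,"ay":0.0,"az":0.0},{"dx":0.4,"dy":2.1,"dz":24.4,"ax":0.0,"ay":0.0,"az":0.0},{"dx":0.4,"dy":2.1,"dz":24.4,"ax":0.0,"ay":0.0,"az":0.0},{"dx":0.3,"dy":1.6,"dz":18.9,"ax":-2.4,"ay":0.5,"az":0.5}]
[{"dx":0.2,"dy":0.8,"dz":19.0,"ax":-2.4,"ay":0.5,"az":0.5}]
```

carry_out([
  {"dx": 0, "dy": 2, "dz": 18, "ax": 0, "ay": 0, "az": 0},
  {"dx": 0, "dy": 2, "dz": 26, "ax": 0, "ay": 0, "az": 0},
  {"dx": 0, "dy": 2, "dz": 26, "ax": 0, "ay": 0.3, "az": 0},
  {"dx": 0, "dy": 2, "dz": 24, "ax": -1, "ay": 0.3, "az": 0},
  {"dx": 0, "dy": 1, "dz": 14, "ax": -1.5, "ay": 0.3, "az": 0},
])

```text
t: 16.25
tcp_pos: [0.514, 0.2091, 0.1482]
tool_rot: [[0.988, 0.153, -0.003], [0.153, -0.987, 0.039], [0.003, -0.039, -0.999]]
ft_force: [-0.1, 0.3, -2.8]
grip_width: 0.0239
```

carry_out([
  {"dx": 0, "dy": 1, "dz": 12, "ax": -1.5, "ay": 0.2, "az": 0},
  {"dx": 0, "dy": 0, "dz": 8, "ax": -0.8, "ay": 0, "az": 0},
  {"dx": 0, "dy": 0, "dz": 0, "ax": 0, "ay": 0, "az": 0},
])

```text
t: 16.62
tcp_pos: [0.5144, 0.2086, 0.1274]
tool_rot: [[0.988, 0.153, 0.007], [0.153, -0.988, -0.004], [0.007, 0.005, -1.0]]
ft_force: [-0.5, 0.1, -2.5]
grip_width: 0.0239
```

```bash
python3 - <<'E'
from go import *
st();R=np.array(monitor.sense()["tool_rot"]);p=np.array(monitor.sense()["tcp_pos"])
rows([((p[0],p[1],.11),down(-81))],maxd=6)
D2={n:snap(n) for n in("scene","wrist")}
f=lambda n,u,v,w,h:cv2.resize(D2[n][0]["color"][v:v+h,u:u+w],(400,300),interpolation=cv2.INTER_CUBIC)
cv2.imwrite("pics/k.png",np.hstack([f("wrist",60,60,320,240),f("scene",260,180,160,120)]))
E
```

```text
t 16.62 p [0.5144 0.2086 0.1274] F [-0.5  0.1 -2.5] w 0.0239
R [[0.988, 0.153, 0.007], [0.153, -0.988, -0.004], [0.007, 0.005, -1.0]] j [0.322, 0.406, 1.616, -0.006, 1.114, 1.742]
[{"dx":-0.0,"dy":-0.0,"dz":5.8,"ax":0.1,"ay":-0.1,"az":-0.1},{"dx":-0.0,"dy":-0.0,"dz":5.8,"ax":0.1,"ay":-0.1,"az":-0.1},{"dx":-0.0,"dy":-0.0,"dz":5.8,"ax":0.1,"ay":-0.1,"az":-0.1}]
```

View pics/k.png

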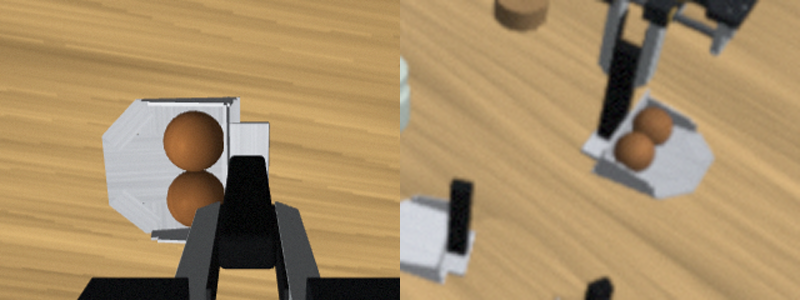

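Both balls are still in the scoop and the spot is bare. I'll lower it to contact.

carry_out([
  {"dx": 0, "dy": 0, "dz": 8, "ax": 0.2, "ay": -0.2, "az": 0},
  {"dx": 0, "dy": 0, "dz": 7, "ax": 0, "ay": -0.2, "az": 0},
  {"dx": 0, "dy": 0, "dz": 3, "ax": 0, "ay": 0, "az": 0},
])

```text
t: 17.1
tcp_pos: [0.5152, 0.2085, 0.1097]
tool_rot: [[0.988, 0.152, 0.002], [0.152, -0.988, 0.001], [0.002, -0.0, -1.0]]
ft_force: [-0.1, -0.0, -2.7]
grip_width: 0.0239
```

carry_out([
  {"dx": 0, "dy": 0, "dz": 2, "ax": 0, "ay": 0, "az": 0},
  {"dx": 0, "dy": 0, "dz": 1, "ax": 0, "ay": 0, "az": 0},
])

```text
t: 17.35
tcp_pos: [0.5153, 0.2085, 0.1064]
tool_rot: [[0.988, 0.152, 0.002], [0.152, -0.988, 0.0], [0.002, -0.0, -1.0]]
ft_force: [0.0, 0.1, -2.5]
grip_width: 0.0238
```

carry_out([
  {"dx": 0, "dy": 0, "dz": 1.5, "ax": 0, "ay": 0, "az": 0},
])

```text
t: 17.48
tcp_pos: [0.5155, 0.2086, 0.106]
tool_rot: [[0.988, 0.152, 0.002], [0.152, -0.988, 0.001], [0.003, -0.0, -1.0]]
ft_force: [-8.0, -3.2, 21.1]
grip_width: 0.0238
```

carry_out([
  {"dx": 0, "dy": 0, "dz": 1, "ax": 0, "ay": 0, "az": 0},
])

```text
t: 17.6
tcp_pos: [0.5157, 0.2087, 0.1061]
tool_rot: [[0.988, 0.152, 0.003], [0.152, -0.988, 0.001], [0.003, -0.0, -1.0]]
ft_force: [-4.3, -1.5, 8.3]
grip_width: 0.0241
```

carry_out([
  {"dx": 0, "dy": 0, "dz": 0, "ax": 0, "ay": 0, "az": 0},
  {"dx": 0, "dy": 0, "dz": 0, "ax": 0, "ay": 0, "az": 0},
  {"dx": 0, "dy": 0, "dz": 0, "ax": 0, "ay": 0, "az": 0},
  {"dx": 0, "dy": 0, "dz": 0, "ax": 0, "ay": 0, "az": 0},
], grip=50)

```text
t: 18.1
tcp_pos: [0.5162, 0.2089, 0.1068]
tool_rot: [[0.988, 0.152, 0.005], [0.152, -0.988, 0.002], [0.005, -0.001, -1.0]]
ft_force: [-0.4, 0.0, -0.4]
grip_width: 0.0499
```

carry_out([
  {"dx": 0, "dy": 0, "dz": -15, "ax": 0, "ay": 0, "az": 0},
  {"dx": 0, "dy": 0, "dz": -30, "ax": 0, "ay": 0, "az": 0},
  {"dx": 0, "dy": 0, "dz": -40, "ax": 0, "ay": 0, "az": 0},
  {"dx": 0, "dy": 0, "dz": -30, "ax": 0, "ay": 0, "az": 0},
  {"dx": 0, "dy": 0, "dz": 0, "ax": 0, "ay": 0, "az": 0},
])

```text
t: 18.73
tcp_pos: [0.5156, 0.2087, 0.2294]
tool_rot: [[0.988, 0.152, 0.007], [0.152, -0.988, 0.002], [0.007, -0.001, -1.0]]
ft_force: [0.1, -0.4, -1.4]
grip_width: 0.0501
```

```bash
python3 - <<'E'
from sc import *
st()
D2={n:snap(n) for n in("scene","top","wrist")};pickle.dump(D2,open("d6.pkl","wb"))
f=lambda n,u,v,w,h:cv2.resize(D2[n][0]["color"][v:v+h,u:u+w],(400,300),interpolation=cv2.INTER_CUBIC)
cv2.imwrite("pics/l.png",np.vstack([np.hstack([f("top",290,140,160,120),f("scene",150,100,120,90)]),np.hstack([f("wrist",60,60,320,240),f("scene",260,180,160,120)])]))
a=D1["top"][0]["color"][140:260,290:450].astype(int);b=D2["top"][0]["color"][140:260,290:450].astype(int);print("rim diff (excl nose)",np.abs(a-b)[:,70:].max())
E
```

```text
t 18.73 p [0.5156 0.2087 0.2294] F [ 0.1 -0.4 -1.4] w 0.0501
R [[0.988, 0.152, 0.007], [0.152, -0.988, 0.002], [0.007, -0.001, -1.0]] j [0.319, 0.306, 1.502, -0.0, 1.327, 1.736]
rim diff (excl nose) 10
```

View pics/l.png

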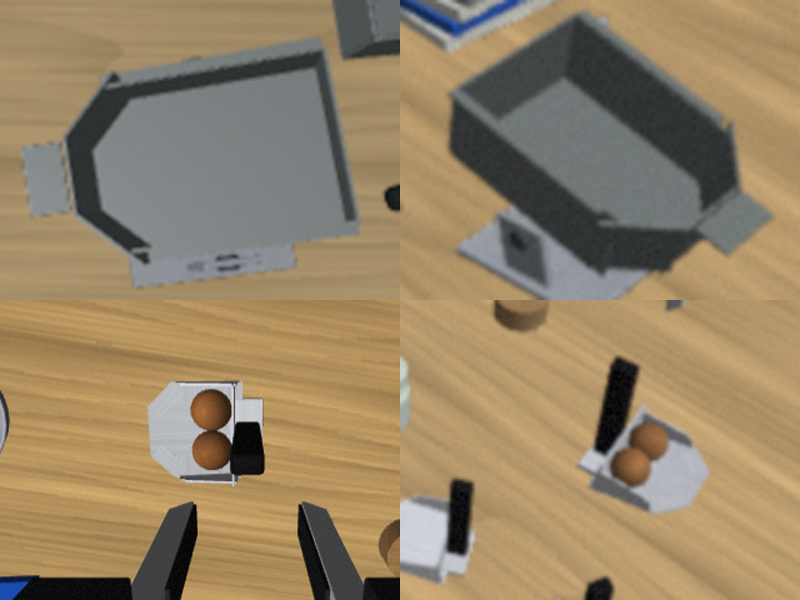

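The scoop stands free with both balls in it, and the bin is empty and has not moved in the picture since it was tipped. I'll hand the job in.

```bash
python3 -c "
from plant import sign_off; print(sign_off())"
```

```text
the job is handed in; nothing more can be done
None
```

The job is done and handed in at about 19 s of the 72 s allowed. I pressed the tab down to its stop and both balls rolled into the nose. I then scooped them out together and set the loaded scoop on bare table near (0.52, 0.21).

- **Last pictures:** the scoop stands free on its base with both balls at the back of the pan. The bin is empty and looks the same as just after tipping (largest pixel difference 10 of 255, nose area left out). The gripper is open about 120 mm above where it let go and touches nothing.
- **Forces:** the highest wrist-force readings were about 28 N when pressing the tab onto its stop and 23 N when setting the scoop down. I saw them only at the end of each move call.
- **Measurements that disagreed:**
  - The camera estimate of the lip height in the grip was about 4 mm off from what touching the bin floor showed, and I used the touch.
  - The top and wrist cameras differed by about 4 mm on how far the balls lay from the nose wall.
  - The bin's back rim looked about 12 mm wider than described.
- **Refused moves:** the first three move calls were refused because rows need all six values. Nothing moved.

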